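# Tighten the peg chuck's clamp flange in cross order

## Robot

A 6-joint arm with a two-finger parallel gripper is mounted at the origin on the work surface. World frame = base frame: x ahead of the robot, y to its left, z up, the work surface at z = 0. Lengths are in m, angles in rad, forces in N, time in s.
With the tool pointing down it reaches from about 0.4 to 0.825 m from the base axis. Payload 7 kg.
Tool frame: the origin (TCP) lies midway between the tips of the shut fingers; the grasp point (between the pads) lies hold_point_z behind it (hold_point_z is the distance from the TCP to the grasp point, in m); z points along the fingers, y is the line along which they close (so a half turn about z gives the same grasp; the last joint's range is limited). The gripper opens to 88 mm and grips with 3 to 60 N. Pads are 19 mm wide; open, the fingers measure 130 mm over their backs; the gripper's body (78 mm by 193 mm) begins 47 mm behind the grasp point.
Start: joints at [1.468, 0.359, 0.012, 0, -1.224, -0.288], TCP at [0.257, 0.624, 0.227] pointing down, gripper open.
Joint ranges: [-3.07, 3.07], [-1.43, 2.12], [-1.02, 1.25], [-3.03, 1.67], [-3.05, -0], [-3.03, 3.03]. Speed limits (rad/s): [2.39, 2.39, 3.01, 3.14, 3.14, 3.14].

## Interface

Orientations are given as [roll, pitch, yaw] about the fixed x, y, z axes, in that order (R = Rz(yaw) Ry(pitch) Rx(roll)).
In Python, from station import * gives the robot as it stands.
- The arm moves only by the tool apply_moves, never from a script. Its argument "steps" is a list of rows, each an object with "translation": the shift along the world's x, y, z scaled (see below), a list of three; "rotation": the turn, a rotation vector about the world's x, y, z scaled (see below), a list of three. A call has exactly 10 rows; each row is the pose to reach, as a shift and turn from the pose commanded when the call began; what a row does not reach only later rows make up. The controller multiplies each number of a shift by 250 mm and each number of a turn by 30 degrees. A row lasts 1/12 s, in which the tool goes at most 41.7 mm and 7.16 degrees, less where a joint would pass 70% of its speed; a pose out of reach is approached as far as the arm can. A call with a number of a shift or a turn outside -1 to 1 is refused whole. A call with a gripper value outside its range is refused whole. "jaw" is the closure, from -1 (fully open) to 1 (shut), so that 0 is half open, set as the call begins (left out, the last holds). The fingers move at their own pace and stop on an object; "newtons" is the grip in N (left out, the last holds). Time passes only in rows, so rows that repeat a pose let the fingers close, or fill a call up. It gives the time, the measured TCP pose, the force, the opening and the grip force at its end, in the units of the state.
- get_state(): the state, without advancing time (a new reading comes with each control period).
- grab_frame(name): name is "side" or "top"; returns the picture (384x512x3 uint8, blue, green, red); there is no depth.
- camera_model(name): a dict with "fx", "fy", "cx", "cy" (pixels), "xyz" and "rotation" of the camera in the world. Camera axes: x right, y down, z forward; pixel columns grow to the right and rows downward; lengths in m; the calibration is good to about 2 mm. A picture is of the moment at which its call begins. camera_model takes no time and is no camera call.
- job_done(): hands the job in; it is judged then, once.
The state is a dict: "t": time; "q": joint angles; "qd": joint speeds; "joint_efforts": joint torques, N m; "eef_pos": TCP position; "ee_rot": TCP orientation; "force": force on the tool from outside, world axes, zero at the start; "moment": the same for the moment, N m; "width": finger opening in m; "gripper_force": force on a finger pad.
Only numpy, scipy, OpenCV 4.12 (cv2) and the standard library are available. Lean on these libraries where they do the work, as an engineer would, in place of code of your own. Each camera call takes 0.05 s, during which the arm holds its last target. There are 200 camera calls.

## Task

Take the socket key from its stand and tighten the four square-headed screws of the clamp flange clockwise in two passes, each pass in cross order (a screw, then the one opposite, then the other two): in the first pass give every screw about 30 degrees, and in the second turn each until you feel its head bite on its washer and then about 8 degrees more, certainly not over 15. Press and lever only gently with the key, touch the screws and flange with the key alone, stand the key back upright in its stand, let go, and leave everything else on the bench where it is.

Things in the scene. Friction and masses are not known exactly. Their poses are not given: they have to be found in the camera images.
- key: socket key, 115 mm tall, 0.2 kg, upright. Origin: centre of its lower end, z up along it. 0 to 28 mm: steel socket 26 mm square outside, in its lower end a square hole 16 mm wide and 14 mm deep with 2 mm chamfer. 28 to 60 mm: round shaft, 16 mm thick. 60 to 115 mm: walnut handle 22 mm square. All flats are square to its x and y axes
- stand_floor (a point): floor centre of the hole in the stand, 10 mm above the bench. The stand is a fixed wooden block 75 x 75 mm, 40 mm high, with a square hole 32 mm wide and 30 mm deep where the key stands; sides of block and hole run along the point's x and y axes
- flange: round clamp flange fixed to the bench, 156 mm in diameter, top of its ring 50 mm above the bench, peg stub (26 mm thick) in the middle up to 66 mm. Origin: centre of its underside. Four unmarked square-headed screws stand 48 mm from the centre, 90 degrees apart: screw1 along its x axis, then 2, 3, 4 anticlockwise from above; 1 is opposite 3, 2 opposite 4
- screw1: screw 1: square brass head 14 mm wide, 16 mm high, flats square to its x, y; origin at the centre of its underside, 53 mm above the bench. Tightens clockwise from above (negative yaw), stays as left, never rises or sinks. It turns with 0.06 N m over an unseen run of 46 to 60 degrees from the start, different for each; then it bites and drags its washer round, which takes 0.40 N m
- screw2: screw 2: square brass head 14 mm wide, 16 mm high, flats square to its x, y; origin at the centre of its underside, 53 mm above the bench. Tightens clockwise from above (negative yaw), stays as left, never rises or sinks. It turns with 0.06 N m over an unseen run of 46 to 60 degrees from the start, different for each; then it bites and drags its washer round, which takes 0.40 N m
- screw3: screw 3: square brass head 14 mm wide, 16 mm high, flats square to its x, y; origin at the centre of its underside, 53 mm above the bench. Tightens clockwise from above (negative yaw), stays as left, never rises or sinks. It turns with 0.06 N m over an unseen run of 46 to 60 degrees from the start, different for each; then it bites and drags its washer round, which takes 0.40 N m
- screw4: screw 4: square brass head 14 mm wide, 16 mm high, flats square to its x, y; origin at the centre of its underside, 53 mm above the bench. Tightens clockwise from above (negative yaw), stays as left, never rises or sinks. It turns with 0.06 N m over an unseen run of 46 to 60 degrees from the start, different for each; then it bites and drags its washer round, which takes 0.40 N m
- corner1 (a point): a top corner of the head of screw 1, 9.9 mm from its axis: shows how far the screw has turned since the start (30 degrees is 5.1 mm)
- tab1 (a point): tip of the small tab on the washer under screw 1 (washer 25 mm in diameter, 3 mm thick), 18 mm from the screw's axis: the washer does not move until the screw bites, then turns with it (10 degrees is 3.1 mm)
- corner2 (a point): a top corner of the head of screw 2, 9.9 mm from its axis: shows how far the screw has turned since the start (30 degrees is 5.1 mm)
- tab2 (a point): tip of the small tab on the washer under screw 2 (washer 25 mm in diameter, 3 mm thick), 18 mm from the screw's axis: the washer does not move until the screw bites, then turns with it (10 degrees is 3.1 mm)
- corner3 (a point): a top corner of the head of screw 3, 9.9 mm from its axis: shows how far the screw has turned since the start (30 degrees is 5.1 mm)
- tab3 (a point): tip of the small tab on the washer under screw 3 (washer 25 mm in diameter, 3 mm thick), 18 mm from the screw's axis: the washer does not move until the screw bites, then turns with it (10 degrees is 3.1 mm)
- corner4 (a point): a top corner of the head of screw 4, 9.9 mm from its axis: shows how far the screw has turned since the start (30 degrees is 5.1 mm)
- tab4 (a point): tip of the small tab on the washer under screw 4 (washer 25 mm in diameter, 3 mm thick), 18 mm from the screw's axis: the washer does not move until the screw bites, then turns with it (10 degrees is 3.1 mm)
- mallet: walnut mallet lying on the bench, about 200 mm long, head 85 mm wide and 52 mm thick; leave alone. Origin under the head
- caliper: brass sliding caliper lying flat, 170 mm long; leave alone. Origin under the middle of its beam
- horn: rough cream horn bridge piece, 22 x 60 x 19 mm; leave alone. Origin at the centre of its underside
- wax: flat round tin, 56 mm in diameter and 35 mm high; leave alone. Origin at the centre of its underside
- blank: loose acacia peg lying down, about 105 mm long and 18 mm thick; leave alone. Origin under its middle
Things that resemble listed ones, but are neither listed nor needed, are in the scene too. There is more than one size of the key; the job needs the largest.

How it is judged:
By the outcome, as a careful person would: the job done as asked, in the order asked, and still so for the second after the job is handed in, with the robot touching nothing.
It also fails if it takes over 72 s, if anything falls off the work surface, if the arm or the gripper's body presses on something with over 40 N, if the wrist force passes 120 N, or if a joint passes its speed limit or range.

## Working session

There is one attempt and no reset: what is moved stays moved. The work goes in short steps, Python scripts to look and compute and a tool call to move; the robot and the scene stay as the last step left them, time stands still between calls to the robot, and variables do not carry over. Pictures are saved under pics/ and viewed, at most 10 in all, crops included, and the job is handed in when it is done.

Besides the shell and the picture viewer there is one more tool, called after "Call:" as name(argument=value, ...) on one line, values as JSON. apply_moves: Moves the arm, as the interface text tells. Shifts and turns lie within -1 to 1; 1 stands for 250 mm of shift or 30 degrees of turn. Its arguments: {"type":"object","properties":{"steps":{"type":"array"},"jaw":{"type":"number"},"newtons":{"type":"number"}},"required":["steps"]}

```bash
ls; mkdir -p pics; python3 - <<'E'
from station import *
import cv2
s=get_state(); print({k:s[k] for k in s})
for n in("side","top"):
    cv2.imwrite(f"pics/{n}0.png",grab_frame(n)); print(n,camera_model(n))
E
```

```text
pics
{'t': 0.0, 'q': array([ 1.46807764e+00,  3.59379343e-01,  1.10723906e-02, -3.58884453e-04,
       -1.22409736e+00, -2.88110689e-01]), 'qd': array([ 0.0002147 , -0.00033291,  0.00030678, -0.00084777,  0.00071214,
       -0.00065013]), 'joint_efforts': array([ 1.28761814e-03, -5.82714915e+01,  2.93049502e+01,  6.99714258e+00,
        6.76459749e-03, -1.57782697e-04]), 'eef_pos': array([0.25697444, 0.62364653, 0.22563188]), 'ee_rot': array([ 3.13995508e+00, -1.33469471e-04, -3.90951487e-01]), 'force': array([ 0.42017313,  0.17045063, -0.28982306]), 'moment': array([-0.00402871, -0.03820564,  0.01104408]), 'gripper_force': 0.0, 'width': 0.08754195404587702}
side {'fx': 419.4409543827028, 'fy': 419.4409543827028, 'cx': 261.18399988429815, 'cy': 197.49186805237395, 'xyz': array([0.26084113, 0.60845833, 0.7715373 ]), 'rotation': array([-2.37278952,  0.00793254, -2.68509928])}
top {'fx': 385.4406000028047, 'fy': 385.4406000028047, 'cx': 248.31154668758978, 'cy': 193.18942269118938, 'xyz': array([ 0.48217193, -0.01271091,  0.9380538 ]), 'rotation': array([-3.06930326, -0.00605368, -1.55433701])}
```

View pics/side0.png

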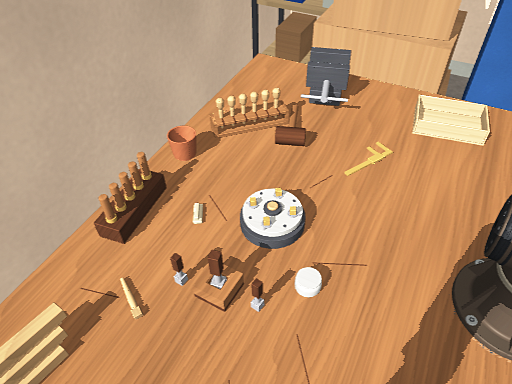

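View pics/top0.png

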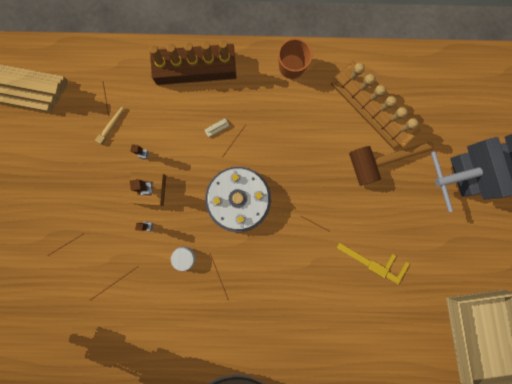

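The side view shows the flange at about (272,215). The large key stands in a wooden block at (217,268), with two smaller keys standing free at (178,268) and (257,295). In the top view these are the flange at (238,198), the large key at (143,187), and the small ones at (140,152) and (147,227). Candidates are the keys at those three side pixels, and I choose the middle, tallest one in the stand. I'll check it in one close crop.

```bash
cat > h.py <<'E'
import numpy as np,cv2
from scipy.spatial.transform import Rotation as R
from station import *
C={n:camera_model(n) for n in("side","top")}
def rot(n):
    r=np.asarray(C[n]['rotation']); return R.from_euler('xyz',r).as_matrix()
def ray(n,u,v,z):
    c=C[n]; d=rot(n)@np.array([(u-c['cx'])/c['fx'],(v-c['cy'])/c['fy'],1]); o=c['xyz']
    return o+d*(z-o[2])/d[2]
def proj(n,p):
    c=C[n]; q=rot(n).T@(np.asarray(p)-c['xyz']); return np.array([c['fx']*q[0]/q[2]+c['cx'],c['fy']*q[1]/q[2]+c['cy']])
E
python3 - <<'E'
from h import *
print(proj('top',[0,0,0]),proj('side',[0,0,0]))
for n,u,v in(('top',238,198),('side',272,204)): print(n,ray(n,u,v,.066 if 0 else .05))
a=cv2.imread('pics/side0.png')[235:320,160:275]; b=cv2.imread('pics/top0.png')[135:245,120:280]
c=cv2.imread('pics/side0.png')[175:255,230:315]
f=lambda i,w,h:cv2.resize(i,(w,h),interpolation=cv2.INTER_CUBIC)
a=f(a,400,296);c=f(c,314,296);b=f(b,436,300)
o=np.zeros((600,800,3),np.uint8);o[:296,:400]=a;o[:296,400:714]=c;o[300:,:436]=b
cv2.imwrite('pics/c0.png',o)
E
```

```text
[237.0463424  427.87188754] [511.65746018 307.71148224]
top [0.53503123 0.00658111 0.05      ]
side [ 0.54127623 -0.00745011  0.05      ]
```

View pics/c0.png

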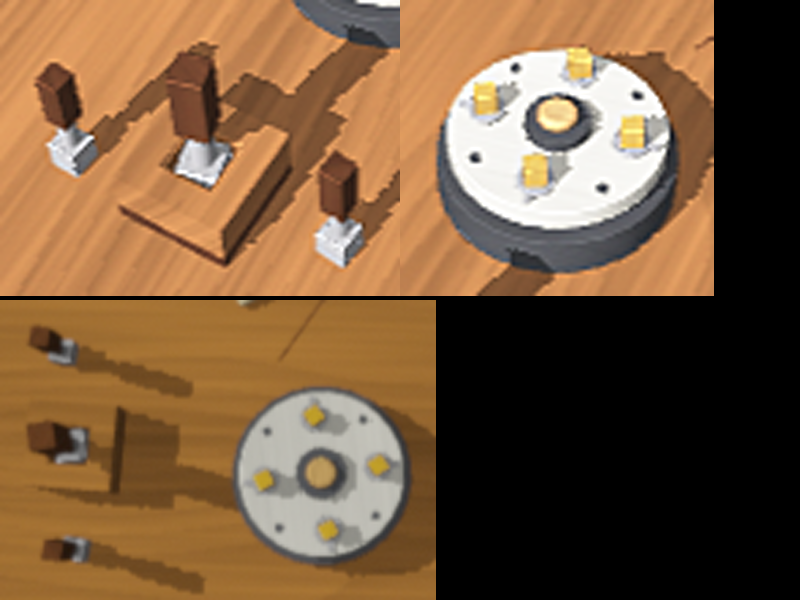

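The crop confirms it: the middle key is clearly the largest and stands in the block's hole, and the two side ones are small and free-standing. Next I measure everything.

```bash
python3 - <<'E'
from h import *
import station; print([x for x in dir(station) if not x.startswith('_')])
for n in('top','side'):
    im=np.mean([grab_frame(n).astype(float) for _ in range(3)],0); np.save(f'pics/{n}.npy',im)
    im=np.clip(im,0,255).astype(np.uint8); S=8
    def crop(x0,y0,x1,y1): 
        return cv2.resize(im[y0:y1,x0:x1],None,fx=S,fy=S,interpolation=cv2.INTER_CUBIC)
    box=(200,160,275,240) if n=='top' else (232,180,312,255)
    c=crop(*box); h=cv2.cvtColor(c,cv2.COLOR_BGR2HSV)
    back=lambda p:(p+.5)/S-.5+np.array(box[:2])
    # white ring
    w=((h[...,1]<60)&(h[...,2]>100)).astype(np.uint8); k,_=cv2.findContours(w,cv2.RETR_EXTERNAL,cv2.CHAIN_APPROX_NONE); k=max(k,key=cv2.contourArea)
    k=cv2.convexHull(k)[:,0].astype(float)
    P=np.array([ray(n,*back(p),.05)[:2] for p in k])
    (cx,cy),ax,an=cv2.fitEllipse((P*1000).astype(np.float32)); print(n,'ring',cx,cy,ax)
    b=((h[...,1]>130)&(h[...,2]>110)&(h[...,0]>16)&(h[...,0]<32)).astype(np.uint8)
    k,_=cv2.findContours(b,cv2.RETR_EXTERNAL,cv2.CHAIN_APPROX_NONE)
    for q in k:
        if cv2.contourArea(q)<600: continue
        P=np.array([ray(n,*back(p),.069)[:2] for p in q[:,0].astype(float)])*1000
        r=cv2.minAreaRect(P.astype(np.float32)); m=cv2.moments(P.astype(np.float32).reshape(-1,1,2))
        c=np.array([m['m10'],m['m01']])/m['m00']
        print(n,'head',c.round(1),'rect',np.round(r[0],1),np.round(r[1],1),round(r[2],1),'polar',np.hypot(*(c-[cx,cy])).round(1),np.degrees(np.arctan2(*(c-[cx,cy])[::-1])).round(1))
E
```

```text
['Unreachable', 'camera_model', 'get_state', 'grab_frame', 'hold_point_z', 'job_done']
top ring 534.9015502929688 8.526904106140137 (142.117919921875, 142.98171997070312)
top head [453.4  60.9] rect [452.5  62.1] [58.2 19.3] 81.5 polar 96.9 147.3
top head [480.4  85.2] rect [480.7  84.1] [14.6 14.9] 1.5 polar 94.0 125.4
top head [486.8   0.7] rect [486.8   0.6] [12.9 12.8] 27.7 polar 48.7 -170.8
top head [527.2  54.7] rect [527.2  54.6] [13.  13.2] 27.7 polar 46.8 99.5
top head [531.1   1.7] rect [532.    2.3] [10.4 21.4] 72.6 polar 7.8 -119.1
top head [541.  -39.9] rect [541.  -39.9] [12.6 13.5] 33.0 polar 48.8 -82.8
top head [581.5  14.1] rect [581.5  14.2] [13.8 13.2] 38.6 polar 46.9 6.9
top head [587.3  87.9] rect [586.9  85.4] [10.  17.8] 1.5 polar 95.1 56.6
top head [590.7  68.3] rect [590.5  68.5] [ 7.6 25.6] 6.5 polar 81.8 47.0
top head [616.1 -61. ] rect [616.8 -61.7] [27.6 11.7] 87.6 polar 106.9 -40.6
top head [619.4 -24.3] rect [618.6 -23. ] [ 6.9 33.8] 1.0 polar 90.7 -21.2
top head [618.2   9.5] rect [617.7   8.6] [ 7.5 29.8] 1.0 polar 83.3 0.7
top head [613.3  29.9] rect [613.5  29.5] [15.2 20.2] 1.0 polar 81.3 15.3
top head [608.2  69.4] rect [608.2  68.4] [24.3 52.8] 1.0 polar 95.3 39.7
side ring 531.8283081054688 12.883831024169922 (142.80825805664062, 152.9080047607422)
side head [524.   59.8] rect [524.3  59.9] [13.1 23. ] 27.1 polar 47.5 99.4
side head [483.9   6.6] rect [484.2   6. ] [13.  24.6] 25.1 polar 48.3 -172.5
side head [578.  20.] rect [578.2  19.7] [14.  25.3] 35.7 polar 46.7 8.8
side head [538.  -34.2] rect [538.  -35.1] [15.4 27.2] 28.6 polar 47.5 -82.5
```

```bash
python3 - <<'E'
from h import *
print(hold_point_z if not callable(hold_point_z) else hold_point_z())
o=np.zeros((400,800,3),np.uint8)
for i,(n,box) in enumerate((('top',(125,170,175,210)),('side',(190,245,250,310)))):
    im=np.clip(np.load(f'pics/{n}.npy'),0,255).astype(np.uint8); S=8
    c=cv2.resize(im[box[1]:box[3],box[0]:box[2]],None,fx=S,fy=S,interpolation=cv2.INTER_CUBIC)
    h=cv2.cvtColor(c,cv2.COLOR_BGR2HSV)
    m=((h[...,2]<(115 if n=='side' else 95))&(h[...,1]>110)).astype(np.uint8)
    back=lambda p:(p+.5)/S-.5+np.array(box[:2])
    for q in cv2.findContours(m,cv2.RETR_EXTERNAL,cv2.CHAIN_APPROX_NONE)[0]:
        if cv2.contourArea(q)<1500: continue
        a=cv2.approxPolyDP(cv2.convexHull(q),8,True)[:,0]
        cv2.drawContours(c,[q],-1,(0,255,0),1)
        print(n,cv2.contourArea(q)/64,[tuple(back(p.astype(float)).round(1)) for p in a])
        for p in a: print('   ',ray(n,*back(p.astype(float)),.125).round(4),ray(n,*back(p.astype(float)),.04).round(4))
    H,W=c.shape[:2]; s=400/max(H,W); c=cv2.resize(c,None,fx=s,fy=s); o[:c.shape[0],i*400:i*400+c.shape[1]]=c
cv2.imwrite('pics/k0.png',o)
E
```

```text
0.0188
top 82.875 [(np.float64(139.7), np.float64(179.6)), (np.float64(145.6), np.float64(181.6)), (np.float64(145.7), np.float64(188.9)), (np.float64(138.3), np.float64(193.6)), (np.float64(131.6), np.float64(188.7))]
    [0.5662 0.2137 0.125 ] [0.5749 0.2374 0.04  ]
    [0.5621 0.2012 0.125 ] [0.5705 0.2235 0.04  ]
    [0.5465 0.2003 0.125 ] [0.5532 0.2226 0.04  ]
    [0.5364 0.2155 0.125 ] [0.5421 0.2394 0.04  ]
    [0.5465 0.2301 0.125 ] [0.5532 0.2555 0.04  ]
top 118.34375 [(np.float64(163.6), np.float64(174.1)), (np.float64(166.3), np.float64(177.1)), (np.float64(163.4), np.float64(205.1)), (np.float64(161.3), np.float64(205.9)), (np.float64(159.8), np.float64(205.3)), (np.float64(160.3), np.float64(190.6))]
    [0.5787 0.1636 0.125 ] [0.5888 0.1821 0.04  ]
    [0.5724 0.1576 0.125 ] [0.5819 0.1754 0.04  ]
    [0.513  0.1618 0.125 ] [0.5162 0.18   0.04  ]
    [0.5111 0.1662 0.125 ] [0.5141 0.1849 0.04  ]
    [0.5124 0.1694 0.125 ] [0.5155 0.1884 0.04  ]
    [0.5435 0.1694 0.125 ] [0.55   0.1884 0.04  ]
side 249.984375 [(np.float64(243.4), np.float64(272.9)), (np.float64(243.9),
[... 1180 characters left out ...]
 ]
    [0.5133 0.2117 0.125 ] [0.5465 0.1595 0.04  ]
side 170.8359375 [(np.float64(211.1), np.float64(250.1)), (np.float64(214.3), np.float64(249.1)), (np.float64(219.6), np.float64(250.3)), (np.float64(228.3), np.float64(259.2)), (np.float64(224.9), np.float64(275.4)), (np.float64(218.2), np.float64(275.4)), (np.float64(206.8), np.float64(255.2))]
    [0.5659 0.2167 0.125 ] [0.606  0.1652 0.04  ]
    [0.5615 0.2119 0.125 ] [0.601  0.1598 0.04  ]
    [0.5509 0.2101 0.125 ] [0.5891 0.1577 0.04  ]
    [0.5257 0.2209 0.125 ] [0.5605 0.1699 0.04  ]
    [0.5136 0.255  0.125 ] [0.5468 0.2086 0.04  ]
    [0.5247 0.2604 0.125 ] [0.5593 0.2146 0.04  ]
    [0.5669 0.2306 0.125 ] [0.6072 0.1809 0.04  ]
```

View pics/k0.png

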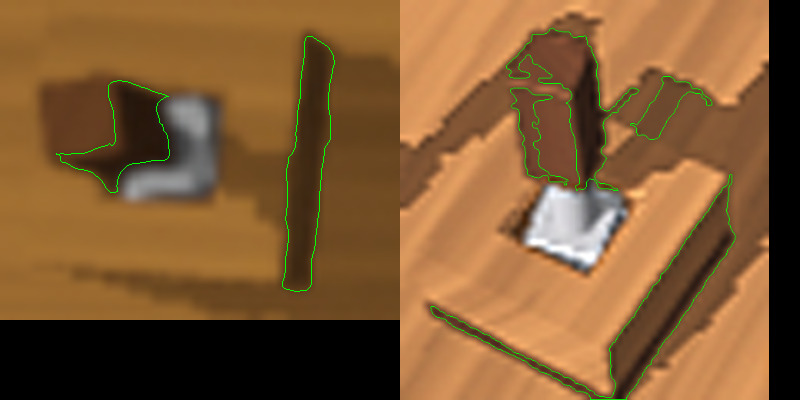

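The left pane (top view) shows the handle's top face at about px (134.5,184.3), and the right pane (side view) shows it at about (215.5,254.6). The key is seated upright. Next I get the key's yaw from the socket and handle edges, and the stand's from its edge.

```bash
python3 - <<'E'
from h import *
print('top',ray('top',134.5,184.3,.125),'side',ray('side',215.2,254.6,.125))
for n,u,v,z in(('top',[162.9,160.4],[174.5,205],.04),('side',[243.4,225],[272.9,302.],.04)):
    a,b=[ray(n,u[i],v[i],z) for i in(0,1)]; d=a-b; print(n,'stand edge',a.round(4),b.round(4),np.degrees(np.arctan2(d[1],d[0])).round(1),np.hypot(*d[:2]).round(4))
S=8
for n,box,zs in(('top',(125,170,175,210),(.125,.038)),('side',(190,245,250,310),(.125,.038))):
    im=np.clip(np.load(f'pics/{n}.npy'),0,255).astype(np.uint8)
    c=cv2.resize(im[box[1]:box[3],box[0]:box[2]],None,fx=S,fy=S,interpolation=cv2.INTER_CUBIC)
    h=cv2.cvtColor(c,cv2.COLOR_BGR2HSV).astype(int); back=lambda p:(p+.5)/S-.5+np.array(box[:2])
    if n=='top': print('hsv face',h[118,80],'stand',h[60,250],h[30,60],'dark',h[120,140])
    else: print('hsv face',h[80,210],h[200,190],'stand',h[350,130])
    steel=(h[...,1]<90)&(h[...,2]>70)
    red=(h[...,0]<10)&(h[...,1]>90)
    for nm,m,z in(('steel',steel,zs[1]),('red',red,zs[0])):
        k=cv2.findContours(m.astype(np.uint8),cv2.RETR_EXTERNAL,cv2.CHAIN_APPROX_NONE)[0]
        if not k: continue
        q=max(k,key=cv2.contourArea)[:,0]
        P=np.array([ray(n,*back(p.astype(float)),z)[:2] for p in q])*1000
        r=cv2.minAreaRect(P.astype(np.float32)); print(n,nm,np.round(r[0],1),np.round(r[1],1),round(r[2],1))
E
```

```text
top [0.55590229 0.22429642 0.125     ] side [0.5533004  0.22247162 0.125     ]
top stand edge [0.5878 0.1836 0.04  ] [0.5163 0.1871 0.04  ] -2.8 0.0716
side stand edge [0.5155 0.1865 0.04  ] [0.5164 0.2619 0.04  ] -90.7 0.0754
hsv face [ 13 173 100] stand [ 16 176 149] [ 16 176 142] dark [ 13 181  38]
top steel [555.5 223.1] [28.5 31.2] 89.9
top red [552.1 201.1] [1.2 0.7] 20.3
hsv face [ 10 150 117] [ 10 153 118] stand [ 13 151 188]
side steel [555.4 223.7] [31.8 31.1] 88.8
side red [512.3 314.8] [ 3.2 60.9] 86.0
```

Call:
apply_moves(steps=[{"translation": [0.08,-0.1,0],"rotation": [0,0,0.07]},{"translation": [0.16,-0.2,0],"rotation": [0,0,0.14]},{"translation": [0.24,-0.3,0],"rotation": [0,0,0.21]},{"translation": [0.32,-0.42,0],"rotation": [0,0,0.28]},{"translation": [0.4,-0.53,0],"rotation": [0,0,0.36]},{"translation": [0.48,-0.64,0],"rotation": [0,0,0.43]},{"translation": [0.56,-0.75,0],"rotation": [0,0,0.5]},{"translation": [0.64,-0.86,0],"rotation": [0,0,0.57]},{"translation": [0.7,-0.94,0],"rotation": [0,0,0.64]},{"translation": [0.74,-1.0,0],"rotation": [0,0,0.71]}], jaw=-1, newtons=20)

```text
t: 1.23
eef_pos: [0.4433, 0.3721, 0.2269]
ee_rot: [-3.141, -0.0, -0.019]
force: [0.1, 1.2, 0.1]
width: 0.0878
gripper_force: 0.0
```

Call:
apply_moves(steps=[{"translation": [0.08,-0.1,0],"rotation": [0,0,0]},{"translation": [0.16,-0.2,-0.02],"rotation": [0,0,0]},{"translation": [0.24,-0.3,-0.04],"rotation": [0,0,0]},{"translation": [0.32,-0.4,-0.06],"rotation": [0,0,0]},{"translation": [0.4,-0.5,-0.08],"rotation": [0,0,0]},{"translation": [0.44,-0.57,-0.1],"rotation": [0,0,0]},{"translation": [0.452,-0.6,-0.12],"rotation": [0,0,0]},{"translation": [0.452,-0.6,-0.14],"rotation": [0,0,0]},{"translation": [0.452,-0.6,-0.14],"rotation": [0,0,0]},{"translation": [0.452,-0.6,-0.14],"rotation": [0,0,0]}])

```text
t: 2.07
eef_pos: [0.5547, 0.2246, 0.1914]
ee_rot: [3.141, 0.0, -0.019]
force: [-0.3, -0.5, -0.2]
width: 0.0875
gripper_force: 0.0
```

Call:
apply_moves(steps=[{"translation": [0,0,-0.08],"rotation": [0,0,0]},{"translation": [0,0,-0.16],"rotation": [0,0,0]},{"translation": [0,0,-0.24],"rotation": [0,0,0]},{"translation": [0,0,-0.31],"rotation": [0,0,0]},{"translation": [0,0,-0.37],"rotation": [0,0,0]},{"translation": [0,0,-0.41],"rotation": [0,0,0]},{"translation": [0,0,-0.43],"rotation": [0,0,0]},{"translation": [0,-0.004,-0.44],"rotation": [0,0,0]},{"translation": [0,-0.004,-0.44],"rotation": [0,0,0]},{"translation": [0,-0.004,-0.44],"rotation": [0,0,0]}])

```text
t: 2.9
eef_pos: [0.5555, 0.2236, 0.0824]
ee_rot: [-3.141, -0.001, -0.019]
force: [-1.1, -0.5, 0.6]
width: 0.0873
gripper_force: 0.0
```

Call:
apply_moves(steps=[{"translation": [0,0,0],"rotation": [0,0,0]},{"translation": [0,0,0],"rotation": [0,0,0]},{"translation": [0,0,0],"rotation": [0,0,0]},{"translation": [0,0,0],"rotation": [0,0,0]},{"translation": [0,0,0],"rotation": [0,0,0]},{"translation": [0,0,0],"rotation": [0,0,0]},{"translation": [0,0,0],"rotation": [0,0,0]},{"translation": [0,0,0],"rotation": [0,0,0]},{"translation": [0,0,0],"rotation": [0,0,0]},{"translation": [0,0,0],"rotation": [0,0,0]}], jaw=1, newtons=20)

```text
t: 3.73
eef_pos: [0.5551, 0.2231, 0.0815]
ee_rot: [-3.142, 0.0, -0.019]
force: [-0.5, 0.8, -0.6]
width: 0.0263
gripper_force: 0.6
```

```bash
python3 - <<'E'
from h import *
s=get_state(); print(s['eef_pos'],s['ee_rot'],s['width'],s['gripper_force'],s['force'],s['moment'],s['q'])
a=grab_frame('top')[150:230,100:200]; b=grab_frame('side')[220:320,150:280]
o=np.zeros((400,800,3),np.uint8);o[:400,:400]=0
a=cv2.resize(a,(400,320),interpolation=3);b=cv2.resize(b,(400,308),interpolation=3);o[:320,:400]=a;o[:308,400:]=b
cv2.imwrite('pics/g1.png',o)
E
```

```text
[0.5551377  0.22310478 0.0815399 ] [-3.14158666e+00  5.59245172e-06 -1.90124547e-02] 0.026257111514130273 0.6286360340891406 [-0.51991584  0.78499042 -0.64811648] [0.35314128 0.01600397 0.04645263] [ 7.08470735e-01  3.64383416e-01 -3.43140510e-01 -1.07824657e-05
 -8.63272592e-01  8.43320145e-01]
```

View pics/g1.png

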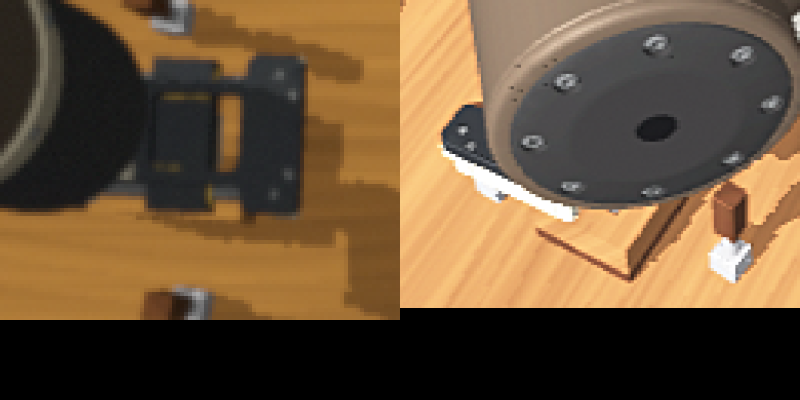

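The crops show the gripper straddling the handle cleanly, with the fingers nearly closed (26 mm). I'll finish the grip and then lift.

Call:
apply_moves(steps=[{"translation": [0,0,0],"rotation": [0,0,0]},{"translation": [0,0,0],"rotation": [0,0,0]},{"translation": [0,0,0],"rotation": [0,0,0]},{"translation": [0,0,0],"rotation": [0,0,0]},{"translation": [0,0,0],"rotation": [0,0,0]},{"translation": [0,0,0.01],"rotation": [0,0,0]},{"translation": [0,0,0.03],"rotation": [0,0,0]},{"translation": [0,0,0.05],"rotation": [0,0,0]},{"translation": [0,0,0.08],"rotation": [0,0,0]},{"translation": [0,0,0.12],"rotation": [0,0,0]}], jaw=1, newtons=55)

```text
t: 4.67
eef_pos: [0.5548, 0.2229, 0.112]
ee_rot: [3.141, 0.001, -0.019]
force: [0.3, 0.6, -1.6]
width: 0.0229
gripper_force: 53.6
```

Call:
apply_moves(steps=[{"translation": [0,0,0.1],"rotation": [0,0,0]},{"translation": [0,-0.04,0.19],"rotation": [0,0,0.15]},{"translation": [-0.02,-0.14,0.192],"rotation": [0,0,0.3]},{"translation": [-0.04,-0.26,0.192],"rotation": [0,0,0.45]},{"translation": [-0.06,-0.38,0.192],"rotation": [0,0,0.6]},{"translation": [-0.08,-0.5,0.192],"rotation": [0,0,0.75]},{"translation": [-0.1,-0.6,0.192],"rotation": [0,0,0.88]},{"translation": [-0.111,-0.66,0.192],"rotation": [0,0,0.95]},{"translation": [-0.111,-0.672,0.192],"rotation": [0,0,0.95]},{"translation": [-0.111,-0.672,0.192],"rotation": [0,0,0.95]}])

```text
t: 5.5
eef_pos: [0.5276, 0.0543, 0.1607]
ee_rot: [3.141, -0.002, 0.476]
force: [0.4, -0.2, -1.8]
width: 0.0225
gripper_force: 53.6
```

```bash
python3 - <<'E'
from h import *
s=get_state(); print(s['eef_pos'],s['ee_rot'],s['width'],s['force'],s['moment'],s['q'])
b=grab_frame('side'); cv2.imwrite('pics/s2full.png',b)
k=s['eef_pos']-[0,0,.0715]; print('key bottom proj',proj('side',k),'head top proj',proj('side',[.527,.0551,.069]))
x0,y0=220,140
c=cv2.resize(b[y0:y0+120,x0:x0+140],None,fx=5,fy=5,interpolation=3)
cv2.imwrite('pics/s2.png',c)
E
```

```text
[0.52757137 0.05431228 0.16067904] [ 3.14146973e+00 -1.51553395e-03  4.76018157e-01] 0.022532659867167553 [ 0.38843063 -0.17853177 -1.82049262] [-0.02624704 -0.08757962 -0.06313876] [ 4.72704312e-01  1.75484751e-01 -4.00394209e-01  1.40711684e-04
 -9.93401438e-01  1.57403336e+00]
key bottom proj [265.87378726 212.28375721] head top proj [265.95076304 218.6891439 ]
```

View pics/s2.png

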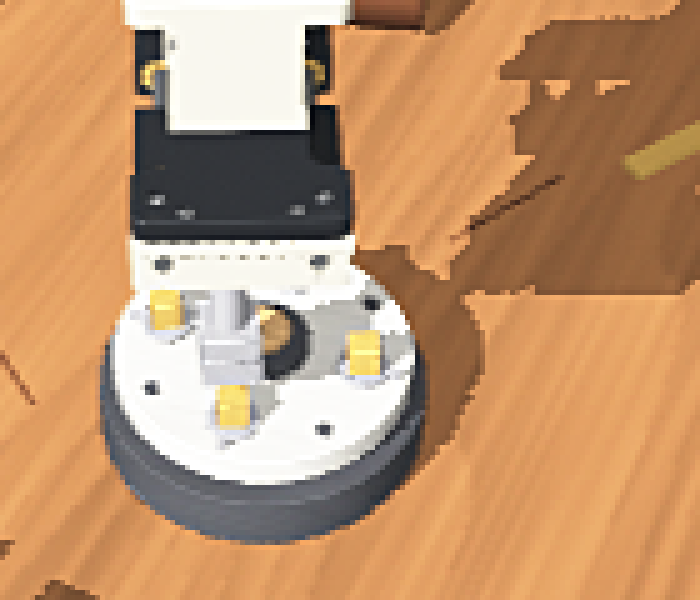

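The side view shows the socket at crop (231,345) hovering behind and above screw B's head at (234,405). It sits about 1 mm left of the head, so I nudge by -x and then lower gently.

Call:
apply_moves(steps=[{"translation": [-0.004,0.001,-0.02],"rotation": [0,0,0.01]},{"translation": [-0.004,0.001,-0.04],"rotation": [0,0,0.01]},{"translation": [-0.004,0.001,-0.055],"rotation": [0,0,0.01]},{"translation": [-0.004,0.001,-0.065],"rotation": [0,0,0.01]},{"translation": [-0.004,0.001,-0.073],"rotation": [0,0,0.01]},{"translation": [-0.004,0.001,-0.08],"rotation": [0,0,0.01]},{"translation": [-0.004,0.001,-0.085],"rotation": [0,0,0.01]},{"translation": [-0.004,0.001,-0.089],"rotation": [0,0,0.01]},{"translation": [-0.004,0.001,-0.092],"rotation": [0,0,0.01]},{"translation": [-0.004,0.001,-0.092],"rotation": [0,0,0.01]}])

```text
t: 6.38
eef_pos: [0.5264, 0.0549, 0.1366]
ee_rot: [3.141, 0.0, 0.484]
force: [0.2, -3.2, 0.5]
width: 0.0221
gripper_force: 53.6
```

```bash
cat > st.py <<'E'
from station import *
import numpy as np
s=get_state(); p=s['eef_pos']
print(round(s['t'],2),'p',(p*1000).round(1),'bot',round((p[2]-.0715)*1000,1),'yaw',np.degrees(s['ee_rot'][2]).round(2),'F',s['force'].round(2),'M',s['moment'].round(3),'w',round(s['width'],4),'q6',s['q'][5].round(2),'tau6',s['joint_efforts'].round(3)[[0,5]])
E
python3 st.py
```

```text
6.38 p [526.4  54.9 136.6] bot 65.1 yaw 27.72 F [ 0.17 -3.25  0.51] M [-1.49   0.074  0.002] w 0.0221 q6 1.58 tau6 [1.74  0.029]
```

Call:
apply_moves(steps=[{"translation": [0,-0.002,0],"rotation": [0,0,0]},{"translation": [0,-0.004,0],"rotation": [0,0,0]},{"translation": [0,-0.005,0],"rotation": [0,0,0]},{"translation": [0,-0.005,0],"rotation": [0,0,0]},{"translation": [0,-0.005,-0.006],"rotation": [0,0,0]},{"translation": [0,-0.005,-0.012],"rotation": [0,0,0]},{"translation": [0,-0.005,-0.018],"rotation": [0,0,0]},{"translation": [0,-0.005,-0.022],"rotation": [0,0,0]},{"translation": [0,-0.005,-0.026],"rotation": [0,0,0]},{"translation": [0,-0.005,-0.026],"rotation": [0,0,0]}])

```text
t: 7.22
eef_pos: [0.5263, 0.0541, 0.1298]
ee_rot: [-3.142, 0.0, 0.484]
force: [-1.1, -0.8, -1.5]
width: 0.0224
gripper_force: 53.6
```

```bash
python3 st.py
```

```text
7.22 p [526.3  54.1 129.8] bot 58.3 yaw 27.71 F [-1.1  -0.8  -1.52] M [-0.037 -0.005 -0.088] w 0.0224 q6 1.58 tau6 [0.021 0.003]
```

Call:
apply_moves(steps=[{"translation": [0,0,0],"rotation": [0,0,-0.04]},{"translation": [0,0,0],"rotation": [0,0,-0.08]},{"translation": [0,0,0],"rotation": [0,0,-0.12]},{"translation": [0,0,0],"rotation": [0,0,-0.15]},{"translation": [0,0,0],"rotation": [0,0,-0.18]},{"translation": [0,0,0],"rotation": [0,0,-0.2]},{"translation": [0,0,0],"rotation": [0,0,-0.2]},{"translation": [0,0,0],"rotation": [0,0,-0.2]},{"translation": [0,0,0],"rotation": [0,0,-0.2]},{"translation": [0,0,0],"rotation": [0,0,-0.2]}])

```text
t: 8.05
eef_pos: [0.5264, 0.0541, 0.13]
ee_rot: [3.142, 0.0, 0.379]
force: [-0.2, -0.1, -1.4]
width: 0.0224
gripper_force: 53.6
```

```bash
python3 st.py
```

```text
8.05 p [526.4  54.1 130. ] bot 58.5 yaw 21.72 F [-0.15 -0.15 -1.44] M [-0.075  0.021 -0.024] w 0.0224 q6 1.48 tau6 [0.004 0.005]
```

Call:
apply_moves(steps=[{"translation": [0,0,0],"rotation": [0,0,-0.03]},{"translation": [0,0,0],"rotation": [0,0,-0.06]},{"translation": [0,0,0],"rotation": [0,0,-0.09]},{"translation": [0,0,0],"rotation": [0,0,-0.12]},{"translation": [0,0,0],"rotation": [0,0,-0.15]},{"translation": [0,0,0],"rotation": [0,0,-0.18]},{"translation": [0,0,0],"rotation": [0,0,-0.21]},{"translation": [0,0,0],"rotation": [0,0,-0.24]},{"translation": [0,0,0],"rotation": [0,0,-0.27]},{"translation": [0,0,0],"rotation": [0,0,-0.3]}])

```text
t: 8.88
eef_pos: [0.5261, 0.054, 0.1299]
ee_rot: [3.142, 0.001, 0.22]
force: [-0.7, -0.1, -2.8]
width: 0.0227
gripper_force: 53.7
```

```bash
python3 st.py
```

```text
8.88 p [526.1  54.  129.9] bot 58.4 yaw 12.62 F [-0.72 -0.12 -2.77] M [-0.318  0.521  0.041] w 0.0227 q6 1.32 tau6 [0.114 0.25 ]
```

Call:
apply_moves(steps=[{"translation": [0,0,0],"rotation": [0,0,-0.08]},{"translation": [0,0,0],"rotation": [0,0,-0.18]},{"translation": [0,0,0],"rotation": [0,0,-0.28]},{"translation": [0,0,0],"rotation": [0,0,-0.38]},{"translation": [0,0,0],"rotation": [0,0,-0.48]},{"translation": [0,0,0],"rotation": [0,0,-0.58]},{"translation": [0,0,0],"rotation": [0,0,-0.68]},{"translation": [0,0,0],"rotation": [0,0,-0.75]},{"translation": [0,0,0],"rotation": [0,0,-0.8]},{"translation": [0,0,0],"rotation": [0,0,-0.8]}])

```text
t: 9.72
eef_pos: [0.5262, 0.0545, 0.1299]
ee_rot: [-3.141, 0.0, -0.199]
force: [-0.5, 1.8, -1.7]
width: 0.0224
gripper_force: 53.7
```

```bash
python3 st.py
```

```text
9.72 p [526.2  54.5 129.9] bot 58.4 yaw -11.4 F [-0.49  1.85 -1.73] M [0.775 0.782 0.073] w 0.0224 q6 0.9 tau6 [-1.18  -0.571]
```

Call:
apply_moves(steps=[{"translation": [0,0,0],"rotation": [0,0,0.1]},{"translation": [0,0,0.01],"rotation": [0,0,0.2]},{"translation": [0,0,0.04],"rotation": [0,0,0.2]},{"translation": [0,0,0.08],"rotation": [0,0,0.2]},{"translation": [0,0,0.12],"rotation": [0,0,0.25]},{"translation": [0.01,-0.07,0.13],"rotation": [0,0,0.4]},{"translation": [0.02,-0.15,0.13],"rotation": [0,0,0.55]},{"translation": [0.035,-0.24,0.13],"rotation": [0,0,0.7]},{"translation": [0.048,-0.33,0.13],"rotation": [0,0,0.85]},{"translation": [0.055,-0.381,0.13],"rotation": [0,0,1.0]}])

```text
t: 10.55
eef_pos: [0.5408, -0.0428, 0.1639]
ee_rot: [3.141, -0.001, 0.328]
force: [0.5, 0.3, -2.4]
width: 0.0224
gripper_force: 53.6
```

```bash
cat > heads.py <<'E'
from h import *
def heads(n,box,nf=2,S=8):
    im=np.clip(np.mean([grab_frame(n).astype(float) for _ in range(nf)],0),0,255).astype(np.uint8)
    c=cv2.resize(im[box[1]:box[3],box[0]:box[2]],None,fx=S,fy=S,interpolation=cv2.INTER_CUBIC)
    h=cv2.cvtColor(c,cv2.COLOR_BGR2HSV); b=((h[...,1]>130)&(h[...,2]>110)&(h[...,0]>16)&(h[...,0]<32)).astype(np.uint8)
    for q in cv2.findContours(b,cv2.RETR_EXTERNAL,cv2.CHAIN_APPROX_NONE)[0]:
        P=np.array([ray(n,*((p+.5)/S-.5+np.array(box[:2])),.069)[:2] for p in q[:,0].astype(float)])*1000
        r=cv2.minAreaRect(P.astype(np.float32)); d=np.hypot(r[0][0]-534,r[0][1]-7.5)
        if 40<d<56 and min(r[1])>9 and max(r[1])<30: print(n,np.round(r[0],1),np.round(r[1],1),round(r[2],1))
    return c
if __name__=='__main__':
    heads('top',(200,160,275,240)); c=heads('side',(232,180,312,255)); cv2.imwrite('pics/hs.png',c)
E
python3 st.py; python3 heads.py
```

```text
10.55 p [540.8 -42.8 163.9] bot 92.4 yaw 18.82 F [ 0.54  0.27 -2.41] M [-0.03  -0.133 -0.099] w 0.0224 q6 1.62 tau6 [ 1.173 -1.718]
side [524.7  59.2] [14.5 24.6] 20.7
side [484.   6.] [12.7 24.8] 23.5
side [578.2  19.7] [13.7 25.3] 34.9
side [538.3 -35.2] [15.4 26.9] 29.3
```

View pics/hs.png

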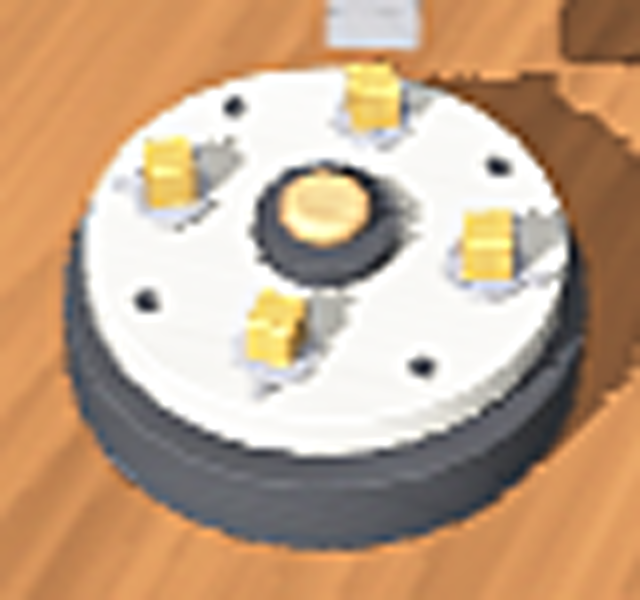

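Call:
apply_moves(steps=[{"translation": [0,0,-0.02],"rotation": [0,0,0.1]},{"translation": [0,0,-0.04],"rotation": [0,0,0.2]},{"translation": [0,0,-0.055],"rotation": [0,0,0.3]},{"translation": [0,0,-0.07],"rotation": [0,0,0.4]},{"translation": [0,0,-0.08],"rotation": [0,0,0.4]},{"translation": [0,0,-0.088],"rotation": [0,0,0.4]},{"translation": [0,0,-0.094],"rotation": [0,0,0.4]},{"translation": [0,0,-0.1],"rotation": [0,0,0.4]},{"translation": [0,0,-0.104],"rotation": [0,0,0.4]},{"translation": [0,0,-0.104],"rotation": [0,0,0.4]}])

```text
t: 11.58
eef_pos: [0.5401, -0.0411, 0.1364]
ee_rot: [-3.142, 0.0, 0.535]
force: [-0.2, -0.3, -2.2]
width: 0.0228
gripper_force: 53.6
```

```bash
python3 st.py
```

```text
11.58 p [540.1 -41.1 136.4] bot 64.9 yaw 30.67 F [-0.19 -0.31 -2.19] M [-0.088 -0.023 -0.003] w 0.0228 q6 1.82 tau6 [ 0.075 -0.018]
```

The side crop shows the head at (275,325) turned relative to the others, so screw B has moved. The key is now on screw D with no side force.

Call:
apply_moves(steps=[{"translation": [0,0,-0.006],"rotation": [0,0,0]},{"translation": [0,0,-0.012],"rotation": [0,0,0]},{"translation": [0,0,-0.018],"rotation": [0,0,0]},{"translation": [0,0,-0.024],"rotation": [0,0,0]},{"translation": [0,0,-0.026],"rotation": [0,0,-0.03]},{"translation": [0,0,-0.026],"rotation": [0,0,-0.07]},{"translation": [0,0,-0.026],"rotation": [0,0,-0.12]},{"translation": [0,0,-0.026],"rotation": [0,0,-0.17]},{"translation": [0,0,-0.026],"rotation": [0,0,-0.22]},{"translation": [0,0,-0.026],"rotation": [0,0,-0.27]}])

```text
t: 12.42
eef_pos: [0.54, -0.0413, 0.1301]
ee_rot: [3.142, 0.0, 0.392]
force: [-0.1, -0.6, -1.4]
width: 0.0228
gripper_force: 53.6
```

```bash
python3 st.py
```

```text
12.42 p [540.  -41.3 130.1] bot 58.6 yaw 22.46 F [-0.15 -0.55 -1.42] M [-0.428  0.124  0.021] w 0.0228 q6 1.68 tau6 [0.392 0.516]
```

Call:
apply_moves(steps=[{"translation": [0,0,0],"rotation": [0,0,-0.1]},{"translation": [0,0,0],"rotation": [0,0,-0.22]},{"translation": [0,0,0],"rotation": [0,0,-0.34]},{"translation": [0,0,0],"rotation": [0,0,-0.46]},{"translation": [0,0,0],"rotation": [0,0,-0.58]},{"translation": [0,0,0],"rotation": [0,0,-0.7]},{"translation": [0,0,0],"rotation": [0,0,-0.82]},{"translation": [0,0,0],"rotation": [0,0,-0.91]},{"translation": [0,0,0],"rotation": [0,0,-0.98]},{"translation": [0,0,0],"rotation": [0,0,-0.98]}])

```text
t: 13.25
eef_pos: [0.5399, -0.0408, 0.13]
ee_rot: [-3.141, 0.0, -0.121]
force: [-1.2, 3.1, -0.7]
width: 0.0226
gripper_force: 53.7
```

```bash
python3 st.py
```

```text
13.25 p [539.9 -40.8 130. ] bot 58.5 yaw -6.96 F [-1.2   3.07 -0.71] M [1.17  0.676 0.057] w 0.0226 q6 1.16 tau6 [-1.443 -0.756]
```

Call:
apply_moves(steps=[{"translation": [0,0,0],"rotation": [0,0,0.1]},{"translation": [0,0,0.01],"rotation": [0,0,0.2]},{"translation": [0,0,0.05],"rotation": [0,0,0.2]},{"translation": [0,0,0.09],"rotation": [0,0,0.2]},{"translation": [0,0,0.12],"rotation": [0,0,0.3]},{"translation": [-0.05,0.04,0.12],"rotation": [0,0,0.45]},{"translation": [-0.11,0.08,0.12],"rotation": [0,0,0.6]},{"translation": [-0.17,0.12,0.12],"rotation": [0,0,0.75]},{"translation": [-0.21,0.16,0.12],"rotation": [0,0,0.9]},{"translation": [-0.217,0.163,0.12],"rotation": [0,0,1.0]}])

```text
t: 14.08
eef_pos: [0.4849, 0.0004, 0.1614]
ee_rot: [-3.141, -0.002, 0.408]
force: [-0.1, -0.5, -2.0]
width: 0.0225
gripper_force: 53.6
```

Call:
apply_moves(steps=[{"translation": [0,0,-0.02],"rotation": [0,0,0.1]},{"translation": [0,0,-0.04],"rotation": [0,0,0.13]},{"translation": [0,0,-0.055],"rotation": [0,0,0.13]},{"translation": [0,0,-0.065],"rotation": [0,0,0.13]},{"translation": [0,0,-0.073],"rotation": [0,0,0.13]},{"translation": [0,0,-0.08],"rotation": [0,0,0.13]},{"translation": [0,0,-0.085],"rotation": [0,0,0.13]},{"translation": [0,0,-0.09],"rotation": [0,0,0.13]},{"translation": [0,0,-0.094],"rotation": [0,0,0.13]},{"translation": [0,0,-0.094],"rotation": [0,0,0.13]}])

```text
t: 14.92
eef_pos: [0.4858, -0.0005, 0.1364]
ee_rot: [-3.142, 0.0, 0.473]
force: [-0.6, -0.6, -2.1]
width: 0.0227
gripper_force: 53.6
```

```bash
python3 st.py
```

```text
14.92 p [485.8  -0.5 136.4] bot 64.9 yaw 27.09 F [-0.57 -0.6  -2.06] M [-0.103 -0.031 -0.009] w 0.0227 q6 1.64 tau6 [-0.001 -0.001]
```

Call:
apply_moves(steps=[{"translation": [0,0.001,-0.006],"rotation": [0,0,0]},{"translation": [0,0.002,-0.012],"rotation": [0,0,0]},{"translation": [0,0.002,-0.018],"rotation": [0,0,0]},{"translation": [0,0.002,-0.024],"rotation": [0,0,0]},{"translation": [0,0.002,-0.026],"rotation": [0,0,-0.03]},{"translation": [0,0.002,-0.026],"rotation": [0,0,-0.08]},{"translation": [0,0.002,-0.026],"rotation": [0,0,-0.14]},{"translation": [0,0.002,-0.026],"rotation": [0,0,-0.2]},{"translation": [0,0.002,-0.026],"rotation": [0,0,-0.26]},{"translation": [0,0.002,-0.026],"rotation": [0,0,-0.32]}])

```text
t: 15.75
eef_pos: [0.4858, 0.0, 0.1299]
ee_rot: [-3.142, 0.0, 0.303]
force: [-0.2, -0.3, -1.7]
width: 0.0221
gripper_force: 53.7
```

Call:
apply_moves(steps=[{"translation": [0,0,0],"rotation": [0,0,-0.1]},{"translation": [0,0,0],"rotation": [0,0,-0.22]},{"translation": [0,0,0],"rotation": [0,0,-0.34]},{"translation": [0,0,0],"rotation": [0,0,-0.46]},{"translation": [0,0,0],"rotation": [0,0,-0.58]},{"translation": [0,0,0],"rotation": [0,0,-0.7]},{"translation": [0,0,0],"rotation": [0,0,-0.82]},{"translation": [0,0,0],"rotation": [0,0,-0.91]},{"translation": [0,0,0],"rotation": [0,0,-0.97]},{"translation": [0,0,0],"rotation": [0,0,-0.97]}])

```text
t: 16.58
eef_pos: [0.4855, 0.0003, 0.1298]
ee_rot: [-3.141, 0.001, -0.205]
force: [-0.7, 0.9, -0.8]
width: 0.0224
gripper_force: 53.7
```

```bash
python3 st.py
```

```text
16.58 p [4.855e+02 3.000e-01 1.298e+02] bot 58.3 yaw -11.72 F [-0.7   0.89 -0.76] M [0.39  0.747 0.012] w 0.0224 q6 0.96 tau6 [-0.536 -0.683]
```

Call:
apply_moves(steps=[{"translation": [0,0,0],"rotation": [0,0,0.1]},{"translation": [0,0,0.01],"rotation": [0,0,0.2]},{"translation": [0,0,0.05],"rotation": [0,0,0.2]},{"translation": [0,0,0.09],"rotation": [0,0,0.2]},{"translation": [0,0,0.12],"rotation": [0,0,0.3]},{"translation": [0.07,0.01,0.12],"rotation": [0,0,0.45]},{"translation": [0.16,0.02,0.12],"rotation": [0,0,0.6]},{"translation": [0.25,0.035,0.12],"rotation": [0,0,0.75]},{"translation": [0.34,0.05,0.12],"rotation": [0,0,0.9]},{"translation": [0.38,0.054,0.12],"rotation": [0,0,1.0]}])

```text
t: 17.42
eef_pos: [0.584, 0.0142, 0.1612]
ee_rot: [3.141, -0.002, 0.324]
force: [1.2, -0.3, -2.6]
width: 0.0221
gripper_force: 53.6
```

Call:
apply_moves(steps=[{"translation": [0,0,0],"rotation": [0,0,0.15]},{"translation": [0,0,-0.02],"rotation": [0,0,0.35]},{"translation": [0,0,-0.04],"rotation": [0,0,0.5]},{"translation": [0,0,-0.055],"rotation": [0,0,0.6]},{"translation": [0,0,-0.065],"rotation": [0,0,0.64]},{"translation": [0,0,-0.074],"rotation": [0,0,0.64]},{"translation": [0,0,-0.082],"rotation": [0,0,0.64]},{"translation": [0,0,-0.089],"rotation": [0,0,0.64]},{"translation": [0,0,-0.094],"rotation": [0,0,0.64]},{"translation": [0,0,-0.094],"rotation": [0,0,0.64]}])

```text
t: 18.25
eef_pos: [0.5808, 0.0134, 0.1365]
ee_rot: [3.142, 0.0, 0.656]
force: [-0.1, -0.6, -0.9]
width: 0.0227
gripper_force: 53.6
```

```bash
python3 st.py
```

```text
18.25 p [580.8  13.4 136.5] bot 65.0 yaw 37.56 F [-0.06 -0.61 -0.94] M [-0.607 -0.043  0.005] w 0.0227 q6 1.87 tau6 [ 0.696 -0.004]
```

Call:
apply_moves(steps=[{"translation": [0,-0.001,0],"rotation": [0,0,0]},{"translation": [0,-0.002,-0.008],"rotation": [0,0,0]},{"translation": [0,-0.002,-0.016],"rotation": [0,0,0]},{"translation": [0,-0.002,-0.024],"rotation": [0,0,0]},{"translation": [0,-0.002,-0.026],"rotation": [0,0,-0.03]},{"translation": [0,-0.002,-0.026],"rotation": [0,0,-0.08]},{"translation": [0,-0.002,-0.026],"rotation": [0,0,-0.14]},{"translation": [0,-0.002,-0.026],"rotation": [0,0,-0.2]},{"translation": [0,-0.002,-0.026],"rotation": [0,0,-0.26]},{"translation": [0,-0.002,-0.026],"rotation": [0,0,-0.32]}])

```text
t: 19.08
eef_pos: [0.581, 0.0132, 0.1299]
ee_rot: [-3.142, -0.0, 0.486]
force: [0.5, -0.4, -1.5]
width: 0.0224
gripper_force: 53.6
```

Call:
apply_moves(steps=[{"translation": [0,0,0],"rotation": [0,0,-0.1]},{"translation": [0,0,0],"rotation": [0,0,-0.22]},{"translation": [0,0,0],"rotation": [0,0,-0.34]},{"translation": [0,0,0],"rotation": [0,0,-0.46]},{"translation": [0,0,0],"rotation": [0,0,-0.58]},{"translation": [0,0,0],"rotation": [0,0,-0.7]},{"translation": [0,0,0],"rotation": [0,0,-0.82]},{"translation": [0,0,0],"rotation": [0,0,-0.91]},{"translation": [0,0,0],"rotation": [0,0,-0.98]},{"translation": [0,0,0],"rotation": [0,0,-0.98]}])

```text
t: 19.92
eef_pos: [0.5805, 0.0135, 0.1299]
ee_rot: [-3.141, 0.001, -0.027]
force: [-1.8, 2.0, -1.2]
width: 0.0225
gripper_force: 53.7
```

```bash
python3 st.py
```

```text
19.92 p [580.5  13.5 129.9] bot 58.4 yaw -1.53 F [-1.77  2.05 -1.16] M [0.876 0.717 0.078] w 0.0225 q6 1.19 tau6 [-1.259 -0.757]
```

Call:
apply_moves(steps=[{"translation": [0,0,0],"rotation": [0,0,0.1]},{"translation": [0,0,0.01],"rotation": [0,0,0.2]},{"translation": [0,0,0.05],"rotation": [0,0,0.2]},{"translation": [0,0,0.09],"rotation": [0,0,0.2]},{"translation": [0,0.04,0.12],"rotation": [0,0,0.1]},{"translation": [-0.02,0.18,0.14],"rotation": [0,0,0]},{"translation": [-0.04,0.33,0.14],"rotation": [0,0,0]},{"translation": [-0.06,0.48,0.14],"rotation": [0,0,0]},{"translation": [-0.08,0.62,0.14],"rotation": [0,0,0]},{"translation": [-0.1,0.74,0.14],"rotation": [0,0,0]}])

```text
t: 20.75
eef_pos: [0.556, 0.2004, 0.1666]
ee_rot: [-3.14, -0.002, -0.025]
force: [1.0, -0.9, -2.4]
width: 0.0228
gripper_force: 53.6
```

```bash
python3 - <<'E'
from heads import *
c=heads('top',(200,160,275,240),3); d=heads('side',(232,180,312,255),2)
o=np.zeros((400,800,3),np.uint8); c=cv2.resize(c,(375,400)); d=cv2.resize(d,(400,375)); o[:,:375]=c; o[:375,400:]=d; cv2.imwrite('pics/p1.png',o)
E
python3 st.py
```

```text
top [487.1   1. ] [11.8 11.8] 1.0
top [527.4  54.7] [12.2 13. ] 1.3
top [541.  -39.9] [12.9 12.9] 7.2
top [581.4  14.1] [13.3 12.6] 12.4
side [524.5  60.3] [15.8 24.3] 5.3
side [484.5   5.8] [14.1 25.7] 12.2
21.0 p [556.  198.3 165.8] bot 94.3 yaw -1.39 F [ 0.07 -0.4  -2.28] M [-0.077 -0.023  0.004] w 0.0224 q6 0.87 tau6 [ 0.976 -0.042]
```

View pics/p1.png

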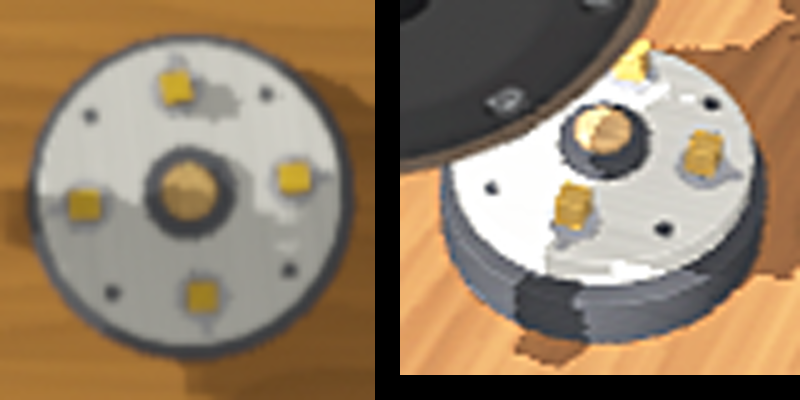

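Measured head yaws moved by about 26° on every screw (C 27.7→1.0, B 27.7→1.3, D 33→7.2, A 38.6→12.4), and the washer tabs look unmoved. The first pass is good and even, so I start the second pass at B.

Call:
apply_moves(steps=[{"translation": [-0.02,-0.1,0],"rotation": [0,0,0]},{"translation": [-0.04,-0.22,0],"rotation": [0,0,0]},{"translation": [-0.07,-0.34,0],"rotation": [0,0,0]},{"translation": [-0.09,-0.45,0],"rotation": [0,0,0]},{"translation": [-0.11,-0.53,-0.01],"rotation": [0,0,0]},{"translation": [-0.118,-0.57,-0.03],"rotation": [0,0,0]},{"translation": [-0.119,-0.576,-0.06],"rotation": [0,0,0]},{"translation": [-0.119,-0.576,-0.08],"rotation": [0,0,0]},{"translation": [-0.119,-0.576,-0.09],"rotation": [0,0,0]},{"translation": [-0.119,-0.576,-0.1],"rotation": [0,0,0]}])

```text
t: 21.83
eef_pos: [0.5264, 0.0545, 0.1396]
ee_rot: [3.141, 0.0, -0.024]
force: [-0.9, 0.6, -2.3]
width: 0.0227
gripper_force: 53.6
```

Call:
apply_moves(steps=[{"translation": [0,0,-0.006],"rotation": [0,0,0]},{"translation": [0,0,-0.012],"rotation": [0,0,0]},{"translation": [0,0,-0.018],"rotation": [0,0,0]},{"translation": [0,0,-0.024],"rotation": [0,0,0]},{"translation": [0,0,-0.03],"rotation": [0,0,0]},{"translation": [0,0,-0.036],"rotation": [0,0,0]},{"translation": [0,0,-0.04],"rotation": [0,0,0]},{"translation": [0,0,-0.043],"rotation": [0,0,0]},{"translation": [0,0,-0.043],"rotation": [0,0,0]},{"translation": [0,0,-0.043],"rotation": [0,0,0]}])

```text
t: 22.67
eef_pos: [0.5262, 0.054, 0.1294]
ee_rot: [-3.142, -0.0, -0.024]
force: [-1.2, 0.1, -1.6]
width: 0.022
gripper_force: 53.6
```

```bash
python3 st.py
```

```text
22.67 p [526.2  54.  129.4] bot 57.9 yaw -1.39 F [-1.17  0.13 -1.61] M [-0.012  0.087 -0.026] w 0.022 q6 1.07 tau6 [0.012 0.003]
```

Call:
apply_moves(steps=[{"translation": [0,0,0],"rotation": [0,0,-0.1]},{"translation": [0,0,0],"rotation": [0,0,-0.2]},{"translation": [0,0,0],"rotation": [0,0,-0.3]},{"translation": [0,0,0],"rotation": [0,0,-0.4]},{"translation": [0,0,0],"rotation": [0,0,-0.5]},{"translation": [0,0,0],"rotation": [0,0,-0.6]},{"translation": [0,0,0],"rotation": [0,0,-0.7]},{"translation": [0,0,0],"rotation": [0,0,-0.8]},{"translation": [0,0,0],"rotation": [0,0,-0.88]},{"translation": [0,0,0],"rotation": [0,0,-0.92]}])

```text
t: 23.5
eef_pos: [0.5262, 0.0548, 0.1294]
ee_rot: [-3.14, 0.0, -0.508]
force: [-0.6, 2.7, -2.6]
width: 0.0225
gripper_force: 53.8
```

```bash
python3 st.py
```

```text
23.5 p [526.2  54.8 129.4] bot 57.9 yaw -29.12 F [-0.64  2.71 -2.61] M [1.669 0.48  0.036] w 0.0225 q6 0.59 tau6 [-2.139 -0.081]
```

Call:
apply_moves(steps=[{"translation": [0,0,0],"rotation": [0,0,-0.01]},{"translation": [0,0,0],"rotation": [0,0,-0.02]},{"translation": [0,0,0],"rotation": [0,0,-0.03]},{"translation": [0,0,0],"rotation": [0,0,-0.04]},{"translation": [0,0,0],"rotation": [0,0,-0.05]},{"translation": [0,0,0],"rotation": [0,0,-0.06]},{"translation": [0,0,0],"rotation": [0,0,-0.07]},{"translation": [0,0,0],"rotation": [0,0,-0.08]},{"translation": [0,0,0],"rotation": [0,0,-0.09]},{"translation": [0,0,0],"rotation": [0,0,-0.1]}])

```text
t: 24.33
eef_pos: [0.5263, 0.0546, 0.1294]
ee_rot: [-3.141, -0.0, -0.558]
force: [-0.1, 6.0, -2.0]
width: 0.0221
gripper_force: 53.8
```

```bash
python3 st.py
```

```text
24.33 p [526.3  54.6 129.4] bot 57.9 yaw -31.97 F [-0.06  5.97 -2.04] M [2.457 0.412 0.087] w 0.0221 q6 0.54 tau6 [-2.982  0.038]
```

Call:
apply_moves(steps=[{"translation": [0,0.001,0],"rotation": [0,0,-0.01]},{"translation": [0,0.002,0],"rotation": [0,0,-0.02]},{"translation": [0,0.003,0],"rotation": [0,0,-0.03]},{"translation": [0,0.003,0],"rotation": [0,0,-0.04]},{"translation": [0,0.003,0],"rotation": [0,0,-0.05]},{"translation": [0,0.003,0],"rotation": [0,0,-0.06]},{"translation": [0,0.003,0],"rotation": [0,0,-0.07]},{"translation": [0,0.003,0],"rotation": [0,0,-0.08]},{"translation": [0,0.003,0],"rotation": [0,0,-0.09]},{"translation": [0,0.003,0],"rotation": [0,0,-0.1]}])

```text
t: 25.17
eef_pos: [0.5262, 0.0549, 0.1294]
ee_rot: [-3.141, -0.0, -0.611]
force: [-0.1, 4.2, -1.6]
width: 0.0222
gripper_force: 53.8
```

```bash
python3 st.py
```

```text
25.17 p [526.2  54.9 129.4] bot 57.9 yaw -35.02 F [-0.14  4.18 -1.56] M [1.928 0.166 0.076] w 0.0222 q6 0.48 tau6 [-2.429  0.04 ]
```

Call:
apply_moves(steps=[{"translation": [0,0,0],"rotation": [0,0,-0.01]},{"translation": [0,0,0],"rotation": [0,0,-0.02]},{"translation": [0,0,0],"rotation": [0,0,-0.03]},{"translation": [0,0,0],"rotation": [0,0,-0.04]},{"translation": [0,0,0],"rotation": [0,0,-0.05]},{"translation": [0,0,0],"rotation": [0,0,-0.06]},{"translation": [0,0,0],"rotation": [0,0,-0.07]},{"translation": [0,0,0],"rotation": [0,0,-0.08]},{"translation": [0,0,0],"rotation": [0,0,-0.09]},{"translation": [0,0,0],"rotation": [0,0,-0.1]}])

```text
t: 26.0
eef_pos: [0.5262, 0.0549, 0.1294]
ee_rot: [-3.141, -0.0, -0.664]
force: [0.6, 5.4, -1.4]
width: 0.022
gripper_force: 53.8
```

```bash
python3 st.py
```

```text
26.0 p [526.2  54.9 129.4] bot 57.9 yaw -38.02 F [ 0.62  5.35 -1.41] M [ 2.213 -0.123  0.086] w 0.022 q6 0.43 tau6 [-2.67   0.038]
```

Call:
apply_moves(steps=[{"translation": [0,0.001,0],"rotation": [0,0,-0.01]},{"translation": [0,0.002,0],"rotation": [0,0,-0.02]},{"translation": [0,0.003,0],"rotation": [0,0,-0.03]},{"translation": [0,0.003,0],"rotation": [0,0,-0.04]},{"translation": [0,0.003,0],"rotation": [0,0,-0.05]},{"translation": [0,0.003,0],"rotation": [0,0,-0.06]},{"translation": [0,0.003,0],"rotation": [0,0,-0.07]},{"translation": [0,0.003,0],"rotation": [0,0,-0.08]},{"translation": [0,0.003,0],"rotation": [0,0,-0.09]},{"translation": [0,0.003,0],"rotation": [0,0,-0.1]}])

```text
t: 26.83
eef_pos: [0.5262, 0.0555, 0.1294]
ee_rot: [3.142, -0.0, -0.716]
force: [1.0, 3.1, -1.7]
width: 0.0225
gripper_force: 53.9
```

```bash
python3 st.py
```

```text
26.83 p [526.2  55.5 129.4] bot 57.9 yaw -41.01 F [ 1.02  3.13 -1.73] M [ 1.058 -0.423  0.193] w 0.0225 q6 0.38 tau6 [-1.387 -0.13 ]
```

Call:
apply_moves(steps=[{"translation": [0,0,0],"rotation": [0,0,-0.01]},{"translation": [0,0,0],"rotation": [0,0,-0.02]},{"translation": [0,0,0],"rotation": [0,0,-0.03]},{"translation": [0,0,0],"rotation": [0,0,-0.04]},{"translation": [0,0,0],"rotation": [0,0,-0.05]},{"translation": [0,0,0],"rotation": [0,0,-0.06]},{"translation": [0,0,0],"rotation": [0,0,-0.07]},{"translation": [0,0,0],"rotation": [0,0,-0.08]},{"translation": [0,0,0],"rotation": [0,0,-0.09]},{"translation": [0,0,0],"rotation": [0,0,-0.1]}])

```text
t: 27.67
eef_pos: [0.5262, 0.0556, 0.1293]
ee_rot: [-3.142, -0.0, -0.768]
force: [0.1, 1.9, -1.3]
width: 0.0225
gripper_force: 54.2
```

```bash
python3 st.py
```

```text
27.67 p [526.2  55.6 129.3] bot 57.8 yaw -44.01 F [ 0.14  1.94 -1.33] M [ 1.003 -0.505  0.392] w 0.0225 q6 0.33 tau6 [-1.478 -0.299]
```

Call:
apply_moves(steps=[{"translation": [0,0,0],"rotation": [0,0,-0.01]},{"translation": [0,0,0],"rotation": [0,0,-0.02]},{"translation": [0,0,0],"rotation": [0,0,-0.03]},{"translation": [0,0,0],"rotation": [0,0,-0.04]},{"translation": [0,0,0],"rotation": [0,0,-0.05]},{"translation": [0,0,0],"rotation": [0,0,-0.06]},{"translation": [0,0,0],"rotation": [0,0,-0.07]},{"translation": [0,0,0],"rotation": [0,0,-0.08]},{"translation": [0,0,0],"rotation": [0,0,-0.09]},{"translation": [0,0,0],"rotation": [0,0,-0.1]}])

```text
t: 28.5
eef_pos: [0.5262, 0.0556, 0.1293]
ee_rot: [-3.141, -0.0, -0.821]
force: [2.0, 2.1, -1.2]
width: 0.0225
gripper_force: 54.2
```

```bash
python3 st.py
```

```text
28.5 p [526.2  55.6 129.3] bot 57.8 yaw -47.02 F [ 1.97  2.11 -1.16] M [ 1.16  -0.708  0.412] w 0.0225 q6 0.27 tau6 [-1.637 -0.302]
```

Call:
apply_moves(steps=[{"translation": [0,0,0],"rotation": [0,0,-0.01]},{"translation": [0,0,0],"rotation": [0,0,-0.02]},{"translation": [0,0,0],"rotation": [0,0,-0.03]},{"translation": [0,0,0],"rotation": [0,0,-0.04]},{"translation": [0,0,0],"rotation": [0,0,-0.05]},{"translation": [0,0,0],"rotation": [0,0,-0.06]},{"translation": [0,0,0],"rotation": [0,0,-0.07]},{"translation": [0,0,0],"rotation": [0,0,-0.08]},{"translation": [0,0,0],"rotation": [0,0,-0.09]},{"translation": [0,0,0],"rotation": [0,0,-0.1]}])

```text
t: 29.33
eef_pos: [0.5262, 0.0556, 0.1294]
ee_rot: [-3.141, -0.0, -0.873]
force: [2.1, 3.8, -2.2]
width: 0.0226
gripper_force: 54.2
```

```bash
python3 st.py
```

```text
29.33 p [526.2  55.6 129.4] bot 57.9 yaw -50.02 F [ 2.08  3.79 -2.24] M [ 1.306 -0.949  0.427] w 0.0226 q6 0.22 tau6 [-1.828 -0.303]
```

Call:
apply_moves(steps=[{"translation": [0,0,0],"rotation": [0,0,-0.02]},{"translation": [0,0,0],"rotation": [0,0,-0.035]},{"translation": [0,0,0],"rotation": [0,0,-0.035]},{"translation": [0,0,0],"rotation": [0,0,0.1]},{"translation": [0,0,0],"rotation": [0,0,0.25]},{"translation": [0,0,0.01],"rotation": [0,0,0.32]},{"translation": [0,0,0.04],"rotation": [0,0,0.32]},{"translation": [0,0,0.08],"rotation": [0,0,0.34]},{"translation": [0,0,0.12],"rotation": [0,0,0.45]},{"translation": [0,0,0.125],"rotation": [0,0,0.6]}])

```text
t: 30.17
eef_pos: [0.5263, 0.055, 0.163]
ee_rot: [3.142, -0.001, -0.557]
force: [-0.4, 0.6, -1.5]
width: 0.0223
gripper_force: 53.6
```

Call:
apply_moves(steps=[{"translation": [0.01,-0.06,0],"rotation": [0,0,0.2]},{"translation": [0.02,-0.14,0],"rotation": [0,0,0.4]},{"translation": [0.03,-0.22,0],"rotation": [0,0,0.6]},{"translation": [0.042,-0.3,0],"rotation": [0,0,0.8]},{"translation": [0.05,-0.36,0],"rotation": [0,0,1.0]},{"translation": [0.055,-0.384,0],"rotation": [0,0,1.0]},{"translation": [0.055,-0.384,-0.03],"rotation": [0,0,1.0]},{"translation": [0.055,-0.384,-0.06],"rotation": [0,0,1.0]},{"translation": [0.055,-0.384,-0.08],"rotation": [0,0,1.0]},{"translation": [0.055,-0.384,-0.08],"rotation": [0,0,1.0]}])

```text
t: 31.0
eef_pos: [0.539, -0.04, 0.139]
ee_rot: [3.141, 0.002, -0.036]
force: [0.6, -0.6, -1.5]
width: 0.0227
gripper_force: 53.6
```

```bash
python3 st.py; python3 -c "
from heads import *
heads('side',(232,180,312,255),1); heads('top',(200,160,275,240),1)"
```

```text
31.0 p [539. -40. 139.] bot 67.5 yaw -2.05 F [ 0.64 -0.59 -1.47] M [-0.185 -0.265 -0.04 ] w 0.0227 q6 1.25 tau6 [-0.083 -0.049]
side [524.4  60.3] [16.9 23.1] 53.0
side [484.1   6.2] [13.4 24.7] 9.8
side [578.4  19.5] [14.6 26.2] 21.8
```

Call:
apply_moves(steps=[{"translation": [0,0,0],"rotation": [0,0,0.1]},{"translation": [0,0,0],"rotation": [0,0,0.17]},{"translation": [0,0,-0.006],"rotation": [0,0,0.17]},{"translation": [0,0,-0.012],"rotation": [0,0,0.17]},{"translation": [0,0,-0.018],"rotation": [0,0,0.17]},{"translation": [0,0,-0.024],"rotation": [0,0,0.17]},{"translation": [0,0,-0.03],"rotation": [0,0,0.17]},{"translation": [0,0,-0.036],"rotation": [0,0,0.17]},{"translation": [0,0,-0.036],"rotation": [0,0,0.17]},{"translation": [0,0,-0.036],"rotation": [0,0,0.17]}])

```text
t: 31.93
eef_pos: [0.5398, -0.0405, 0.1314]
ee_rot: [3.142, 0.0, 0.054]
force: [-0.6, -0.8, -2.6]
width: 0.0222
gripper_force: 53.6
```

```bash
python3 st.py
```

```text
31.93 p [539.8 -40.5 131.4] bot 59.9 yaw 3.1 F [-0.63 -0.77 -2.6 ] M [-0.052 -0.024  0.044] w 0.0222 q6 1.34 tau6 [ 0.014 -0.001]
```

Call:
apply_moves(steps=[{"translation": [0,0,0],"rotation": [0,0,-0.1]},{"translation": [0,0,0],"rotation": [0,0,-0.2]},{"translation": [0,0,0],"rotation": [0,0,-0.3]},{"translation": [0,0,0],"rotation": [0,0,-0.4]},{"translation": [0,0,0],"rotation": [0,0,-0.5]},{"translation": [0,0,0],"rotation": [0,0,-0.6]},{"translation": [0,0,0],"rotation": [0,0,-0.7]},{"translation": [0,0,0],"rotation": [0,0,-0.8]},{"translation": [0,0,0],"rotation": [0,0,-0.88]},{"translation": [0,0,0],"rotation": [0,0,-0.92]}])

```text
t: 32.77
eef_pos: [0.5398, -0.0401, 0.1316]
ee_rot: [-3.141, 0.0, -0.43]
force: [-0.6, 1.9, -1.8]
width: 0.0225
gripper_force: 53.7
```

```bash
python3 st.py
```

```text
32.77 p [539.8 -40.1 131.6] bot 60.1 yaw -24.62 F [-0.57  1.92 -1.75] M [0.937 0.343 0.067] w 0.0225 q6 0.85 tau6 [-1.192 -0.078]
```

Call:
apply_moves(steps=[{"translation": [0,0.001,0],"rotation": [0,0,-0.01]},{"translation": [0,0.002,0],"rotation": [0,0,-0.02]},{"translation": [0,0.002,0],"rotation": [0,0,-0.03]},{"translation": [0,0.002,0],"rotation": [0,0,-0.04]},{"translation": [0,0.002,0],"rotation": [0,0,-0.05]},{"translation": [0,0.002,0],"rotation": [0,0,-0.06]},{"translation": [0,0.002,0],"rotation": [0,0,-0.07]},{"translation": [0,0.002,0],"rotation": [0,0,-0.08]},{"translation": [0,0.002,0],"rotation": [0,0,-0.09]},{"translation": [0,0.002,0],"rotation": [0,0,-0.1]}])

```text
t: 33.6
eef_pos: [0.5398, -0.0399, 0.1315]
ee_rot: [3.141, 0.0, -0.48]
force: [-1.4, 1.4, -2.3]
width: 0.0224
gripper_force: 53.7
```

```bash
python3 st.py
```

```text
33.6 p [539.8 -39.9 131.5] bot 60.0 yaw -27.52 F [-1.37  1.36 -2.28] M [0.697 0.53  0.008] w 0.0224 q6 0.8 tau6 [-0.808  0.046]
```

Call:
apply_moves(steps=[{"translation": [0,0,0],"rotation": [0,0,-0.01]},{"translation": [0,0,0],"rotation": [0,0,-0.02]},{"translation": [0,0,0],"rotation": [0,0,-0.03]},{"translation": [0,0,0],"rotation": [0,0,-0.04]},{"translation": [0,0,0],"rotation": [0,0,-0.05]},{"translation": [0,0,0],"rotation": [0,0,-0.06]},{"translation": [0,0,0],"rotation": [0,0,-0.07]},{"translation": [0,0,0],"rotation": [0,0,-0.08]},{"translation": [0,0,0],"rotation": [0,0,-0.09]},{"translation": [0,0,0],"rotation": [0,0,-0.1]}])

```text
t: 34.43
eef_pos: [0.5399, -0.0399, 0.1316]
ee_rot: [-3.142, -0.0, -0.533]
force: [-0.5, 2.6, -1.2]
width: 0.0225
gripper_force: 53.7
```

```bash
python3 st.py
```

```text
34.43 p [539.9 -39.9 131.6] bot 60.1 yaw -30.52 F [-0.49  2.6  -1.16] M [0.816 0.448 0.054] w 0.0225 q6 0.75 tau6 [-1.041  0.044]
```

Call:
apply_moves(steps=[{"translation": [0,0,0],"rotation": [0,0,-0.01]},{"translation": [0,0,0],"rotation": [0,0,-0.02]},{"translation": [0,0,0],"rotation": [0,0,-0.03]},{"translation": [0,0,0],"rotation": [0,0,-0.04]},{"translation": [0,0,0],"rotation": [0,0,-0.05]},{"translation": [0,0,0],"rotation": [0,0,-0.06]},{"translation": [0,0,0],"rotation": [0,0,-0.07]},{"translation": [0,0,0],"rotation": [0,0,-0.08]},{"translation": [0,0,0],"rotation": [0,0,-0.09]},{"translation": [0,0,0],"rotation": [0,0,-0.1]}])

```text
t: 35.27
eef_pos: [0.5399, -0.0399, 0.1316]
ee_rot: [-3.142, -0.0, -0.585]
force: [0.0, 2.7, -2.5]
width: 0.0223
gripper_force: 53.7
```

```bash
python3 st.py
```

```text
35.27 p [539.9 -39.9 131.6] bot 60.1 yaw -33.52 F [ 0.01  2.73 -2.46] M [1.065 0.38  0.059] w 0.0223 q6 0.7 tau6 [-1.343  0.043]
```

Call:
apply_moves(steps=[{"translation": [0,0,0],"rotation": [0,0,-0.01]},{"translation": [0,0,0],"rotation": [0,0,-0.02]},{"translation": [0,0,0],"rotation": [0,0,-0.03]},{"translation": [0,0,0],"rotation": [0,0,-0.04]},{"translation": [0,0,0],"rotation": [0,0,-0.05]},{"translation": [0,0,0],"rotation": [0,0,-0.06]},{"translation": [0,0,0],"rotation": [0,0,-0.07]},{"translation": [0,0,0],"rotation": [0,0,-0.08]},{"translation": [0,0,0],"rotation": [0,0,-0.09]},{"translation": [0,0,0],"rotation": [0,0,-0.1]}])

```text
t: 36.1
eef_pos: [0.54, -0.0399, 0.1316]
ee_rot: [-3.141, -0.0, -0.637]
force: [-0.5, 2.6, -2.5]
width: 0.0225
gripper_force: 53.7
```

```bash
python3 st.py
```

```text
36.1 p [540.  -39.9 131.6] bot 60.1 yaw -36.52 F [-0.54  2.62 -2.54] M [1.305 0.169 0.077] w 0.0225 q6 0.65 tau6 [-1.659  0.042]
```

Call:
apply_moves(steps=[{"translation": [0,0,0],"rotation": [0,0,-0.01]},{"translation": [0,0,0],"rotation": [0,0,-0.02]},{"translation": [0,0,0],"rotation": [0,0,-0.03]},{"translation": [0,0,0],"rotation": [0,0,-0.04]},{"translation": [0,0,0],"rotation": [0,0,-0.05]},{"translation": [0,0,0],"rotation": [0,0,-0.06]},{"translation": [0,0,0],"rotation": [0,0,-0.07]},{"translation": [0,0,0],"rotation": [0,0,-0.08]},{"translation": [0,0,0],"rotation": [0,0,-0.09]},{"translation": [0,0,0],"rotation": [0,0,-0.1]}])

```text
t: 36.93
eef_pos: [0.54, -0.0398, 0.1316]
ee_rot: [-3.141, -0.0, -0.69]
force: [0.1, 3.8, -2.5]
width: 0.0223
gripper_force: 53.8
```

```bash
python3 st.py
```

```text
36.93 p [540.  -39.8 131.6] bot 60.1 yaw -39.52 F [ 0.14  3.79 -2.55] M [1.643 0.024 0.134] w 0.0223 q6 0.59 tau6 [-2.04  -0.008]
```

Call:
apply_moves(steps=[{"translation": [0,0,0],"rotation": [0,0,-0.01]},{"translation": [0,0,0],"rotation": [0,0,-0.02]},{"translation": [0,0,0],"rotation": [0,0,-0.03]},{"translation": [0,0,0],"rotation": [0,0,-0.04]},{"translation": [0,0,0],"rotation": [0,0,-0.05]},{"translation": [0,0,0],"rotation": [0,0,-0.06]},{"translation": [0,0,0],"rotation": [0,0,-0.07]},{"translation": [0,0,0],"rotation": [0,0,-0.08]},{"translation": [0,0,0],"rotation": [0,0,-0.09]},{"translation": [0,0,0],"rotation": [0,0,-0.1]}])

```text
t: 37.77
eef_pos: [0.54, -0.0399, 0.1316]
ee_rot: [-3.141, -0.0, -0.742]
force: [0.4, 4.5, -2.8]
width: 0.0226
gripper_force: 54.1
```

```bash
python3 st.py
```

```text
37.77 p [540.  -39.9 131.6] bot 60.1 yaw -42.51 F [ 0.36  4.46 -2.8 ] M [ 1.887 -0.255  0.26 ] w 0.0226 q6 0.54 tau6 [-2.602 -0.185]
```

Call:
apply_moves(steps=[{"translation": [0,0.001,0],"rotation": [0,0,-0.03]},{"translation": [0,0.002,0],"rotation": [0,0,-0.06]},{"translation": [0,0.002,0],"rotation": [0,0,-0.1]},{"translation": [0,0.002,0],"rotation": [0,0,-0.14]},{"translation": [0,0.002,0],"rotation": [0,0,-0.18]},{"translation": [0,0.002,0],"rotation": [0,0,-0.22]},{"translation": [0,0.002,0],"rotation": [0,0,-0.26]},{"translation": [0,0.002,0],"rotation": [0,0,-0.29]},{"translation": [0,0.002,0],"rotation": [0,0,-0.32]},{"translation": [0,0.002,0],"rotation": [0,0,-0.33]}])

```text
t: 38.6
eef_pos: [0.54, -0.0394, 0.1316]
ee_rot: [-3.141, -0.0, -0.916]
force: [2.4, 3.7, -4.0]
width: 0.0227
gripper_force: 54.2
```

```bash
python3 st.py
```

```text
38.6 p [540.  -39.4 131.6] bot 60.1 yaw -52.47 F [ 2.4   3.72 -4.04] M [ 1.409 -0.76   0.376] w 0.0227 q6 0.37 tau6 [-2.09  -0.496]
```

Call:
apply_moves(steps=[{"translation": [0,0,0],"rotation": [0,0,0.1]},{"translation": [0,0,0],"rotation": [0,0,0.25]},{"translation": [0,0,0],"rotation": [0,0,0.34]},{"translation": [0,0,0.02],"rotation": [0,0,0.34]},{"translation": [0,0,0.06],"rotation": [0,0,0.34]},{"translation": [0,0,0.1],"rotation": [0,0,0.4]},{"translation": [0,0,0.115],"rotation": [0,0,0.55]},{"translation": [-0.04,0.03,0.115],"rotation": [0,0,0.7]},{"translation": [-0.1,0.08,0.115],"rotation": [0,0,0.85]},{"translation": [-0.16,0.12,0.115],"rotation": [0,0,1.0]}])

```text
t: 39.43
eef_pos: [0.4992, -0.0098, 0.1611]
ee_rot: [3.141, 0.0, -0.39]
force: [-0.4, 0.1, -0.9]
width: 0.0221
gripper_force: 53.6
```

```bash
python3 st.py
```

```text
39.43 p [499.2  -9.8 161.1] bot 89.6 yaw -22.36 F [-0.41  0.11 -0.9 ] M [ 0.039  0.022 -0.018] w 0.0221 q6 0.81 tau6 [-3.258 -0.935]
```

Call:
apply_moves(steps=[{"translation": [-0.03,0.02,0],"rotation": [0,0,0.2]},{"translation": [-0.057,0.039,0],"rotation": [0,0,0.4]},{"translation": [-0.057,0.039,0],"rotation": [0,0,0.6]},{"translation": [-0.057,0.039,-0.03],"rotation": [0,0,0.68]},{"translation": [-0.057,0.039,-0.06],"rotation": [0,0,0.68]},{"translation": [-0.057,0.039,-0.075],"rotation": [0,0,0.68]},{"translation": [-0.057,0.039,-0.085],"rotation": [0,0,0.68]},{"translation": [-0.057,0.039,-0.092],"rotation": [0,0,0.68]},{"translation": [-0.057,0.039,-0.098],"rotation": [0,0,0.68]},{"translation": [-0.057,0.039,-0.103],"rotation": [0,0,0.68]}])

```text
t: 40.27
eef_pos: [0.4857, 0.0002, 0.1345]
ee_rot: [3.141, 0.0, -0.036]
force: [0.4, 0.5, -1.5]
width: 0.0223
gripper_force: 53.6
```

```bash
python3 st.py
```

```text
40.27 p [4.857e+02 2.000e-01 1.345e+02] bot 63.0 yaw -2.04 F [ 0.36  0.51 -1.46] M [-0.077 -0.033  0.01 ] w 0.0223 q6 1.13 tau6 [-0.009 -0.016]
```

Call:
apply_moves(steps=[{"translation": [0,0,-0.008],"rotation": [0,0,-0.05]},{"translation": [0,0,-0.015],"rotation": [0,0,-0.1]},{"translation": [0,0,-0.018],"rotation": [0,0,-0.2]},{"translation": [0,0,-0.018],"rotation": [0,0,-0.32]},{"translation": [0,0,-0.018],"rotation": [0,0,-0.44]},{"translation": [0,0,-0.018],"rotation": [0,0,-0.56]},{"translation": [0,0.001,-0.018],"rotation": [0,0,-0.68]},{"translation": [0,0.002,-0.018],"rotation": [0,0,-0.8]},{"translation": [0,0.002,-0.018],"rotation": [0,0,-0.88]},{"translation": [0,0.002,-0.018],"rotation": [0,0,-0.92]}])

```text
t: 41.1
eef_pos: [0.4855, 0.0009, 0.1299]
ee_rot: [3.141, 0.0, -0.519]
force: [-1.0, 1.3, -3.3]
width: 0.0225
gripper_force: 53.7
```

```bash
python3 st.py
```

```text
41.1 p [485.5   0.9 129.9] bot 58.4 yaw -29.74 F [-1.05  1.27 -3.25] M [0.469 0.211 0.032] w 0.0225 q6 0.64 tau6 [-0.554 -0.121]
```

Call:
apply_moves(steps=[{"translation": [0,0,0],"rotation": [0,0,-0.01]},{"translation": [0,0,0],"rotation": [0,0,-0.02]},{"translation": [0,0,0],"rotation": [0,0,-0.03]},{"translation": [0,0,0],"rotation": [0,0,-0.04]},{"translation": [0,0,0],"rotation": [0,0,-0.05]},{"translation": [0,0,0],"rotation": [0,0,-0.06]},{"translation": [0,0,0],"rotation": [0,0,-0.07]},{"translation": [0,0,0],"rotation": [0,0,-0.08]},{"translation": [0,0,0],"rotation": [0,0,-0.09]},{"translation": [0,0,0],"rotation": [0,0,-0.1]}])

```text
t: 41.93
eef_pos: [0.4855, 0.0009, 0.13]
ee_rot: [3.142, 0.0, -0.569]
force: [-0.2, 1.6, -6.2]
width: 0.0226
gripper_force: 53.7
```

```bash
python3 st.py
```

```text
41.93 p [485.5   0.9 130. ] bot 58.5 yaw -32.62 F [-0.24  1.59 -6.16] M [0.89  0.287 0.024] w 0.0226 q6 0.59 tau6 [-0.987  0.045]
```

Call:
apply_moves(steps=[{"translation": [0,0,0],"rotation": [0,0,-0.01]},{"translation": [0,0,0],"rotation": [0,0,-0.02]},{"translation": [0,0,0],"rotation": [0,0,-0.03]},{"translation": [0,0,0],"rotation": [0,0,-0.04]},{"translation": [0,0,0],"rotation": [0,0,-0.05]},{"translation": [0,0,0],"rotation": [0,0,-0.06]},{"translation": [0,0,0],"rotation": [0,0,-0.07]},{"translation": [0,0,0],"rotation": [0,0,-0.08]},{"translation": [0,0,0],"rotation": [0,0,-0.09]},{"translation": [0,0,0],"rotation": [0,0,-0.1]}])

```text
t: 42.77
eef_pos: [0.4856, 0.0008, 0.13]
ee_rot: [-3.142, 0.0, -0.622]
force: [-0.6, 2.3, -6.5]
width: 0.0224
gripper_force: 53.7
```

```bash
python3 st.py
```

```text
42.77 p [485.6   0.8 130. ] bot 58.5 yaw -35.62 F [-0.56  2.3  -6.51] M [1.073 0.332 0.031] w 0.0224 q6 0.54 tau6 [-1.252  0.043]
```

Call:
apply_moves(steps=[{"translation": [0,0,0],"rotation": [0,0,-0.01]},{"translation": [0,0,0],"rotation": [0,0,-0.02]},{"translation": [0,0,0],"rotation": [0,0,-0.03]},{"translation": [0,0,0],"rotation": [0,0,-0.04]},{"translation": [0,0,0],"rotation": [0,0,-0.05]},{"translation": [0,0,0],"rotation": [0,0,-0.06]},{"translation": [0,0,0],"rotation": [0,0,-0.07]},{"translation": [0,0,0],"rotation": [0,0,-0.08]},{"translation": [0,0,0],"rotation": [0,0,-0.09]},{"translation": [0,0,0],"rotation": [0,0,-0.1]}])

```text
t: 43.6
eef_pos: [0.4856, 0.0009, 0.13]
ee_rot: [-3.142, 0.0, -0.674]
force: [-0.2, 2.4, -6.4]
width: 0.0223
gripper_force: 53.7
```

```bash
python3 st.py
```

```text
43.6 p [485.6   0.9 130. ] bot 58.5 yaw -38.62 F [-0.17  2.41 -6.43] M [1.332 0.196 0.037] w 0.0223 q6 0.49 tau6 [-1.491  0.042]
```

Call:
apply_moves(steps=[{"translation": [0,0,0],"rotation": [0,0,-0.01]},{"translation": [0,0,0],"rotation": [0,0,-0.02]},{"translation": [0,0,0],"rotation": [0,0,-0.03]},{"translation": [0,0,0],"rotation": [0,0,-0.04]},{"translation": [0,0,0],"rotation": [0,0,-0.05]},{"translation": [0,0,0],"rotation": [0,0,-0.06]},{"translation": [0,0,0],"rotation": [0,0,-0.07]},{"translation": [0,0,0],"rotation": [0,0,-0.08]},{"translation": [0,0,0],"rotation": [0,0,-0.09]},{"translation": [0,0,0],"rotation": [0,0,-0.1]}])

```text
t: 44.43
eef_pos: [0.4857, 0.0009, 0.1301]
ee_rot: [-3.141, -0.0, -0.726]
force: [-0.7, 3.4, -6.2]
width: 0.023
gripper_force: 54.0
```

```bash
python3 st.py
```

```text
44.43 p [485.7   0.9 130.1] bot 58.6 yaw -41.61 F [-0.66  3.42 -6.15] M [1.572 0.254 0.259] w 0.023 q6 0.44 tau6 [-1.967 -0.151]
```

Call:
apply_moves(steps=[{"translation": [0,0.001,0],"rotation": [0,0,-0.03]},{"translation": [0,0.002,0],"rotation": [0,0,-0.07]},{"translation": [0,0.002,0],"rotation": [0,0,-0.11]},{"translation": [0,0.002,0],"rotation": [0,0,-0.15]},{"translation": [0,0.002,0],"rotation": [0,0,-0.19]},{"translation": [0,0.002,0],"rotation": [0,0,-0.23]},{"translation": [0,0.002,0],"rotation": [0,0,-0.27]},{"translation": [0,0.002,0],"rotation": [0,0,-0.31]},{"translation": [0,0.002,0],"rotation": [0,0,-0.34]},{"translation": [0,0.002,0],"rotation": [0,0,-0.35]}])

```text
t: 45.27
eef_pos: [0.4858, 0.0014, 0.1301]
ee_rot: [-3.141, -0.0, -0.911]
force: [-0.6, 2.1, -5.9]
width: 0.0225
gripper_force: 54.2
```

```bash
python3 st.py
```

```text
45.27 p [485.8   1.4 130.1] bot 58.6 yaw -52.17 F [-0.58  2.06 -5.85] M [ 1.028 -0.16   0.414] w 0.0225 q6 0.25 tau6 [-1.51  -0.521]
```

Call:
apply_moves(steps=[{"translation": [0,0,0],"rotation": [0,0,0.1]},{"translation": [0,0,0],"rotation": [0,0,0.25]},{"translation": [0,0,0],"rotation": [0,0,0.34]},{"translation": [0,0,0.02],"rotation": [0,0,0.34]},{"translation": [0,0,0.06],"rotation": [0,0,0.34]},{"translation": [0,0,0.1],"rotation": [0,0,0.4]},{"translation": [0,0,0.12],"rotation": [0,0,0.55]},{"translation": [0.07,0.01,0.12],"rotation": [0,0,0.7]},{"translation": [0.17,0.025,0.12],"rotation": [0,0,0.85]},{"translation": [0.27,0.04,0.12],"rotation": [0,0,1.0]}])

```text
t: 46.1
eef_pos: [0.5543, 0.0112, 0.1622]
ee_rot: [-3.14, -0.002, -0.384]
force: [0.1, 1.0, -1.3]
width: 0.0223
gripper_force: 53.6
```

Call:
apply_moves(steps=[{"translation": [0.08,0.01,0],"rotation": [0,0,0.2]},{"translation": [0.109,0.014,0],"rotation": [0,0,0.4]},{"translation": [0.109,0.014,0],"rotation": [0,0,0.6]},{"translation": [0.109,0.014,0],"rotation": [0,0,0.8]},{"translation": [0.109,0.014,-0.02],"rotation": [0,0,1.0]},{"translation": [0.109,0.014,-0.05],"rotation": [0,0,1.0]},{"translation": [0.109,0.014,-0.072],"rotation": [0,0,1.0]},{"translation": [0.109,0.014,-0.082],"rotation": [0,0,1.0]},{"translation": [0.109,0.014,-0.09],"rotation": [0,0,1.0]},{"translation": [0.109,0.014,-0.095],"rotation": [0,0,1.0]}])

```text
t: 46.93
eef_pos: [0.5803, 0.0146, 0.1362]
ee_rot: [3.141, 0.0, 0.136]
force: [0.6, -0.9, -1.6]
width: 0.0226
gripper_force: 53.6
```

```bash
python3 st.py
```

```text
46.93 p [580.3  14.6 136.2] bot 64.7 yaw 7.81 F [ 0.63 -0.92 -1.58] M [-0.544 -0.088  0.01 ] w 0.0226 q6 1.34 tau6 [ 0.593 -0.045]
```

Call:
apply_moves(steps=[{"translation": [0,-0.001,-0.008],"rotation": [0,0,0]},{"translation": [0,-0.002,-0.016],"rotation": [0,0,-0.05]},{"translation": [0,-0.002,-0.022],"rotation": [0,0,-0.12]},{"translation": [0,-0.002,-0.024],"rotation": [0,0,-0.24]},{"translation": [0,-0.002,-0.024],"rotation": [0,0,-0.38]},{"translation": [0,-0.002,-0.024],"rotation": [0,0,-0.52]},{"translation": [0,-0.002,-0.024],"rotation": [0,0,-0.66]},{"translation": [0,-0.002,-0.024],"rotation": [0,0,-0.78]},{"translation": [0,-0.002,-0.024],"rotation": [0,0,-0.87]},{"translation": [0,-0.002,-0.024],"rotation": [0,0,-0.91]}])

```text
t: 47.77
eef_pos: [0.5803, 0.0144, 0.1303]
ee_rot: [-3.142, 0.0, -0.341]
force: [0.5, -0.2, -2.8]
width: 0.0226
gripper_force: 53.7
```

```bash
python3 st.py
```

```text
47.77 p [580.3  14.4 130.3] bot 58.8 yaw -19.57 F [ 0.45 -0.19 -2.75] M [0.08  0.141 0.047] w 0.0226 q6 0.87 tau6 [-0.161 -0.193]
```

Call:
apply_moves(steps=[{"translation": [0,0,0],"rotation": [0,0,-0.01]},{"translation": [0,0,0],"rotation": [0,0,-0.02]},{"translation": [0,0,0],"rotation": [0,0,-0.03]},{"translation": [0,0,0],"rotation": [0,0,-0.04]},{"translation": [0,0,0],"rotation": [0,0,-0.05]},{"translation": [0,0,0],"rotation": [0,0,-0.06]},{"translation": [0,0,0],"rotation": [0,0,-0.07]},{"translation": [0,0,0],"rotation": [0,0,-0.08]},{"translation": [0,0,0],"rotation": [0,0,-0.09]},{"translation": [0,0,0],"rotation": [0,0,-0.1]}])

```text
t: 48.6
eef_pos: [0.5803, 0.0144, 0.1303]
ee_rot: [-3.142, 0.0, -0.391]
force: [-0.5, 0.9, -3.5]
width: 0.0223
gripper_force: 53.7
```

```bash
python3 st.py
```

```text
48.6 p [580.3  14.4 130.3] bot 58.8 yaw -22.42 F [-0.55  0.91 -3.49] M [0.397 0.193 0.056] w 0.0223 q6 0.82 tau6 [-0.653  0.046]
```

Call:
apply_moves(steps=[{"translation": [0,0,0],"rotation": [0,0,-0.01]},{"translation": [0,0,0],"rotation": [0,0,-0.02]},{"translation": [0,0,0],"rotation": [0,0,-0.03]},{"translation": [0,0,0],"rotation": [0,0,-0.04]},{"translation": [0,0,0],"rotation": [0,0,-0.05]},{"translation": [0,0,0],"rotation": [0,0,-0.06]},{"translation": [0,0,0],"rotation": [0,0,-0.07]},{"translation": [0,0,0],"rotation": [0,0,-0.08]},{"translation": [0,0,0],"rotation": [0,0,-0.09]},{"translation": [0,0,0],"rotation": [0,0,-0.1]}])

```text
t: 49.43
eef_pos: [0.5804, 0.0144, 0.1303]
ee_rot: [-3.141, -0.0, -0.444]
force: [0.1, 1.8, -3.5]
width: 0.0224
gripper_force: 53.7
```

```bash
python3 st.py
```

```text
49.43 p [580.4  14.4 130.3] bot 58.8 yaw -25.42 F [ 0.07  1.77 -3.45] M [0.801 0.095 0.054] w 0.0224 q6 0.77 tau6 [-1.07   0.043]
```

Call:
apply_moves(steps=[{"translation": [0,0,0],"rotation": [0,0,-0.01]},{"translation": [0,0,0],"rotation": [0,0,-0.02]},{"translation": [0,0,0],"rotation": [0,0,-0.03]},{"translation": [0,0,0],"rotation": [0,0,-0.04]},{"translation": [0,0,0],"rotation": [0,0,-0.05]},{"translation": [0,0,0],"rotation": [0,0,-0.06]},{"translation": [0,0,0],"rotation": [0,0,-0.07]},{"translation": [0,0,0],"rotation": [0,0,-0.08]},{"translation": [0,0,0],"rotation": [0,0,-0.09]},{"translation": [0,0,0],"rotation": [0,0,-0.1]}])

```text
t: 50.27
eef_pos: [0.5804, 0.0144, 0.1303]
ee_rot: [-3.141, -0.0, -0.496]
force: [-0.0, 1.8, -3.4]
width: 0.0226
gripper_force: 53.7
```

```bash
python3 st.py
```

```text
50.27 p [580.4  14.4 130.3] bot 58.8 yaw -28.42 F [-0.04  1.75 -3.36] M [1.057 0.01  0.097] w 0.0226 q6 0.71 tau6 [-1.453  0.042]
```

Call:
apply_moves(steps=[{"translation": [0,0,0],"rotation": [0,0,-0.01]},{"translation": [0,0,0],"rotation": [0,0,-0.02]},{"translation": [0,0,0],"rotation": [0,0,-0.03]},{"translation": [0,0,0],"rotation": [0,0,-0.04]},{"translation": [0,0,0],"rotation": [0,0,-0.05]},{"translation": [0,0,0],"rotation": [0,0,-0.06]},{"translation": [0,0,0],"rotation": [0,0,-0.07]},{"translation": [0,0,0],"rotation": [0,0,-0.08]},{"translation": [0,0,0],"rotation": [0,0,-0.09]},{"translation": [0,0,0],"rotation": [0,0,-0.1]}])

```text
t: 51.1
eef_pos: [0.5804, 0.0144, 0.1303]
ee_rot: [-3.141, -0.0, -0.548]
force: [-0.2, 3.2, -3.2]
width: 0.0225
gripper_force: 53.7
```

```bash
python3 st.py
```

```text
51.1 p [580.4  14.4 130.3] bot 58.8 yaw -31.42 F [-0.16  3.19 -3.24] M [ 1.323 -0.115  0.08 ] w 0.0225 q6 0.66 tau6 [-1.82   0.041]
```

Call:
apply_moves(steps=[{"translation": [0,0,0],"rotation": [0,0,-0.01]},{"translation": [0,0,0],"rotation": [0,0,-0.02]},{"translation": [0,0,0],"rotation": [0,0,-0.03]},{"translation": [0,0,0],"rotation": [0,0,-0.04]},{"translation": [0,0,0],"rotation": [0,0,-0.05]},{"translation": [0,0,0],"rotation": [0,0,-0.06]},{"translation": [0,0,0],"rotation": [0,0,-0.07]},{"translation": [0,0,0],"rotation": [0,0,-0.08]},{"translation": [0,0,0],"rotation": [0,0,-0.09]},{"translation": [0,0,0],"rotation": [0,0,-0.1]}])

```text
t: 51.93
eef_pos: [0.5805, 0.0144, 0.1303]
ee_rot: [-3.141, -0.0, -0.601]
force: [0.7, 3.3, -4.4]
width: 0.0226
gripper_force: 53.7
```

```bash
python3 st.py
```

```text
51.93 p [580.5  14.4 130.3] bot 58.8 yaw -34.42 F [ 0.68  3.29 -4.37] M [ 1.63  -0.352  0.008] w 0.0226 q6 0.61 tau6 [-2.164  0.04 ]
```

Call:
apply_moves(steps=[{"translation": [0,0,0],"rotation": [0,0,-0.01]},{"translation": [0,0,0],"rotation": [0,0,-0.02]},{"translation": [0,0,0],"rotation": [0,0,-0.03]},{"translation": [0,0,0],"rotation": [0,0,-0.04]},{"translation": [0,0,0],"rotation": [0,0,-0.05]},{"translation": [0,0,0],"rotation": [0,0,-0.06]},{"translation": [0,0,0],"rotation": [0,0,-0.07]},{"translation": [0,0,0],"rotation": [0,0,-0.08]},{"translation": [0,0,0],"rotation": [0,0,-0.09]},{"translation": [0,0,0],"rotation": [0,0,-0.1]}])

```text
t: 52.77
eef_pos: [0.5805, 0.0144, 0.1303]
ee_rot: [-3.141, -0.0, -0.653]
force: [1.6, 4.7, -4.9]
width: 0.0223
gripper_force: 53.7
```

```bash
python3 st.py
```

```text
52.77 p [580.5  14.4 130.3] bot 58.8 yaw -37.42 F [ 1.62  4.71 -4.9 ] M [ 1.901 -0.642  0.079] w 0.0223 q6 0.56 tau6 [-2.485  0.038]
```

Call:
apply_moves(steps=[{"translation": [0,0.001,0],"rotation": [0,0,-0.01]},{"translation": [0,0.002,0],"rotation": [0,0,-0.02]},{"translation": [0,0.002,0],"rotation": [0,0,-0.03]},{"translation": [0,0.002,0],"rotation": [0,0,-0.04]},{"translation": [0,0.002,0],"rotation": [0,0,-0.05]},{"translation": [0,0.002,0],"rotation": [0,0,-0.06]},{"translation": [0,0.002,0],"rotation": [0,0,-0.07]},{"translation": [0,0.002,0],"rotation": [0,0,-0.08]},{"translation": [0,0.002,0],"rotation": [0,0,-0.09]},{"translation": [0,0.002,0],"rotation": [0,0,-0.1]}])

```text
t: 53.6
eef_pos: [0.5804, 0.0148, 0.1303]
ee_rot: [3.142, -0.0, -0.705]
force: [1.8, 2.4, -5.5]
width: 0.0222
gripper_force: 53.8
```

```bash
python3 st.py; python3 -c "
from heads import *
heads('side',(232,180,312,255),1)"
```

```text
53.6 p [580.4  14.8 130.3] bot 58.8 yaw -40.42 F [ 1.82  2.38 -5.55] M [ 1.058 -0.795  0.188] w 0.0222 q6 0.5 tau6 [-1.56  -0.066]
side [524.4  60.3] [16.7 23.2] 52.5
side [481.1  10.7] [18.1 14.9] 38.3
```

Call:
apply_moves(steps=[{"translation": [0,0,0],"rotation": [0,0,-0.03]},{"translation": [0,0,0],"rotation": [0,0,-0.07]},{"translation": [0,0,0],"rotation": [0,0,-0.11]},{"translation": [0,0,0],"rotation": [0,0,-0.16]},{"translation": [0,0,0],"rotation": [0,0,-0.21]},{"translation": [0,0,0],"rotation": [0,0,-0.26]},{"translation": [0,0,0],"rotation": [0,0,-0.3]},{"translation": [0,0,0],"rotation": [0,0,-0.34]},{"translation": [0,0,0],"rotation": [0,0,-0.37]},{"translation": [0,0,0],"rotation": [0,0,-0.383]}])

```text
t: 54.48
eef_pos: [0.5806, 0.015, 0.1304]
ee_rot: [-3.141, -0.0, -0.907]
force: [2.5, 3.1, -4.3]
width: 0.0229
gripper_force: 54.2
```

```bash
python3 st.py
```

```text
54.48 p [580.6  15.  130.4] bot 58.9 yaw -51.95 F [ 2.48  3.14 -4.31] M [ 1.486 -1.154  0.454] w 0.0229 q6 0.3 tau6 [-2.221 -0.464]
```

Call:
apply_moves(steps=[{"translation": [0,0,0],"rotation": [0,0,0.1]},{"translation": [0,0,0],"rotation": [0,0,0.25]},{"translation": [0,0,0],"rotation": [0,0,0.34]},{"translation": [0,0,0.02],"rotation": [0,0,0.34]},{"translation": [0,0,0.06],"rotation": [0,0,0.34]},{"translation": [0,0,0.1],"rotation": [0,0,0.4]},{"translation": [0,0.02,0.13],"rotation": [0,0,0.55]},{"translation": [0,0.14,0.13],"rotation": [0,0,0.7]},{"translation": [-0.02,0.28,0.13],"rotation": [0,0,0.85]},{"translation": [-0.05,0.42,0.13],"rotation": [0,0,1.0]}])

```text
t: 55.32
eef_pos: [0.5676, 0.1196, 0.164]
ee_rot: [3.141, -0.0, -0.382]
force: [0.7, 0.3, -2.0]
width: 0.0222
gripper_force: 53.6
```

Call:
apply_moves(steps=[{"translation": [-0.02,0.14,0],"rotation": [0,0,0.15]},{"translation": [-0.03,0.26,0],"rotation": [0,0,0.3]},{"translation": [-0.04,0.35,0],"rotation": [0,0,0.45]},{"translation": [-0.05,0.4,0],"rotation": [0,0,0.6]},{"translation": [-0.051,0.413,0],"rotation": [0,0,0.69]},{"translation": [-0.051,0.413,-0.04],"rotation": [0,0,0.69]},{"translation": [-0.051,0.413,-0.08],"rotation": [0,0,0.69]},{"translation": [-0.051,0.413,-0.12],"rotation": [0,0,0.69]},{"translation": [-0.051,0.413,-0.16],"rotation": [0,0,0.69]},{"translation": [-0.051,0.413,-0.16],"rotation": [0,0,0.69]}])

```text
t: 56.15
eef_pos: [0.5537, 0.2213, 0.1198]
ee_rot: [3.139, 0.004, -0.023]
force: [-0.5, -0.7, -2.1]
width: 0.0225
gripper_force: 53.6
```

```bash
python3 st.py; python3 - <<'E'
from heads import *
c=heads('top',(200,160,275,240),2); d=heads('side',(232,180,312,255),1)
o=np.zeros((400,800,3),np.uint8); c=cv2.resize(c,(375,400)); d=cv2.resize(d,(400,375)); o[:,:375]=c; o[:375,400:]=d; cv2.imwrite('pics/p2.png',o)
E
```

```text
56.15 p [553.7 221.3 119.8] bot 48.3 yaw -1.32 F [-0.51 -0.68 -2.06] M [-0.104  0.072  0.033] w 0.0225 q6 0.84 tau6 [ 0.21 -0.02]
top [487.1   0.9] [12.5 12.2] 59.4
top [527.6  55. ] [13.5 12.3] 57.3
top [541.  -39.4] [12.4 12.6] 58.6
top [581.4  14.4] [13.2 12.8] 60.2
side [484.3   6.6] [18.8 23.2] 54.1
```

View pics/p2.png

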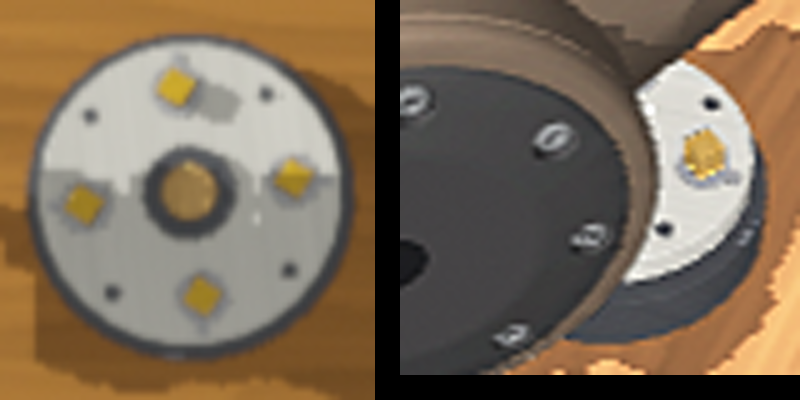

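The picture shows all four heads turned to about -30°. Totals are roughly 58, 60, 64 and 68°, which fits bites at about 50–60° plus 8°. The key hangs above the stand, so I lower it in.

```bash
python3 st.py
```

```text
56.3 p [555.3 222.6 122.7] bot 51.2 yaw -1.23 F [ 0.17  0.46 -1.66] M [-0.006 -0.054 -0.003] w 0.0222 q6 0.84 tau6 [-0.056 -0.009]
```

Call:
apply_moves(steps=[{"translation": [0,0.002,-0.02],"rotation": [0,0,0]},{"translation": [0,0.002,-0.04],"rotation": [0,0,0]},{"translation": [0,0.002,-0.06],"rotation": [0,0,0]},{"translation": [0,0.002,-0.08],"rotation": [0,0,0]},{"translation": [0,0.002,-0.1],"rotation": [0,0,0]},{"translation": [0,0.002,-0.12],"rotation": [0,0,0]},{"translation": [0,0.002,-0.135],"rotation": [0,0,0]},{"translation": [0,0.002,-0.145],"rotation": [0,0,0]},{"translation": [0,0.002,-0.152],"rotation": [0,0,0]},{"translation": [0,0.002,-0.157],"rotation": [0,0,0]}])

```text
t: 57.13
eef_pos: [0.5551, 0.2236, 0.0833]
ee_rot: [3.141, 0.0, -0.021]
force: [0.2, -0.5, -0.6]
width: 0.0226
gripper_force: 53.6
```

Call:
apply_moves(steps=[{"translation": [0,0,-0.002],"rotation": [0,0,0]},{"translation": [0,0,-0.004],"rotation": [0,0,0]},{"translation": [0,0,-0.004],"rotation": [0,0,0]},{"translation": [0,0,-0.004],"rotation": [0,0,0]},{"translation": [0,0,-0.004],"rotation": [0,0,0]},{"translation": [0,0,-0.004],"rotation": [0,0,0]},{"translation": [0,0,-0.004],"rotation": [0,0,0]},{"translation": [0,0,-0.004],"rotation": [0,0,0]},{"translation": [0,0,-0.004],"rotation": [0,0,0]},{"translation": [0,0,-0.004],"rotation": [0,0,0]}])

```text
t: 57.97
eef_pos: [0.5551, 0.2236, 0.0826]
ee_rot: [-3.142, -0.0, -0.021]
force: [0.3, -0.4, -1.9]
width: 0.0223
gripper_force: 53.6
```

```bash
python3 st.py
```

```text
57.97 p [555.1 223.6  82.6] bot 11.1 yaw -1.18 F [ 0.27 -0.41 -1.9 ] M [0.008 0.047 0.026] w 0.0223 q6 0.84 tau6 [0.004 0.004]
```

Call:
apply_moves(steps=[{"translation": [0,0,-0.002],"rotation": [0,0,0]},{"translation": [0,0,-0.003],"rotation": [0,0,0]},{"translation": [0,0,-0.003],"rotation": [0,0,0]},{"translation": [0,0,-0.003],"rotation": [0,0,0]},{"translation": [0,0,-0.003],"rotation": [0,0,0]},{"translation": [0,0,-0.003],"rotation": [0,0,0]},{"translation": [0,0,-0.003],"rotation": [0,0,0]},{"translation": [0,0,-0.003],"rotation": [0,0,0]},{"translation": [0,0,-0.003],"rotation": [0,0,0]},{"translation": [0,0,-0.003],"rotation": [0,0,0]}])

```text
t: 58.8
eef_pos: [0.5552, 0.2236, 0.0818]
ee_rot: [-3.142, -0.0, -0.021]
force: [0.0, -0.1, -2.4]
width: 0.0223
gripper_force: 53.6
```

Call:
apply_moves(steps=[{"translation": [0,0,0],"rotation": [0,0,0]},{"translation": [0,0,0],"rotation": [0,0,0]},{"translation": [0,0,0],"rotation": [0,0,0]},{"translation": [0,0,0],"rotation": [0,0,0]},{"translation": [0,0,0],"rotation": [0,0,0]},{"translation": [0,0,0],"rotation": [0,0,0]},{"translation": [0,0,0],"rotation": [0,0,0]},{"translation": [0,0,0],"rotation": [0,0,0]},{"translation": [0,0,0],"rotation": [0,0,0]},{"translation": [0,0,0],"rotation": [0,0,0]}], jaw=-1)

```text
t: 59.63
eef_pos: [0.5551, 0.2236, 0.0818]
ee_rot: [-3.142, 0.0, -0.021]
force: [0.6, 0.4, -0.4]
width: 0.0832
gripper_force: 0.0
```

Call:
apply_moves(steps=[{"translation": [0,0,0.03],"rotation": [0,0,0]},{"translation": [0,0,0.08],"rotation": [0,0,0]},{"translation": [0,0,0.15],"rotation": [0,0,0]},{"translation": [0,0,0.22],"rotation": [0,0,0]},{"translation": [0,0,0.3],"rotation": [0,0,0]},{"translation": [0,0,0.38],"rotation": [0,0,0]},{"translation": [0,0.1,0.46],"rotation": [0,0,0]},{"translation": [-0.06,0.22,0.5],"rotation": [0,0,0]},{"translation": [-0.14,0.34,0.5],"rotation": [0,0,0]},{"translation": [-0.24,0.46,0.5],"rotation": [0,0,0]}])

```text
t: 60.47
eef_pos: [0.4954, 0.3398, 0.2084]
ee_rot: [-3.14, -0.002, -0.022]
force: [0.9, 0.4, -0.8]
width: 0.0879
gripper_force: 0.0
```

Call:
apply_moves(steps=[{"translation": [-0.1,0.13,0],"rotation": [0,0,0]},{"translation": [-0.2,0.26,0],"rotation": [0,0,0]},{"translation": [-0.3,0.39,0],"rotation": [0,0,0]},{"translation": [-0.4,0.52,0],"rotation": [0,0,0]},{"translation": [-0.5,0.65,0],"rotation": [0,0,0]},{"translation": [-0.6,0.76,0],"rotation": [0,0,0]},{"translation": [-0.68,0.84,0],"rotation": [0,0,0]},{"translation": [-0.72,0.9,0],"rotation": [0,0,0]},{"translation": [-0.72,0.9,0],"rotation": [0,0,0]},{"translation": [-0.72,0.9,0],"rotation": [0,0,0]}])

```text
t: 61.3
eef_pos: [0.3146, 0.5641, 0.2069]
ee_rot: [3.141, -0.0, -0.019]
force: [-0.3, -0.3, -1.1]
width: 0.0882
gripper_force: 0.0
```

```bash
python3 - <<'E'
from heads import *
b=grab_frame('side'); c=heads('top',(200,160,275,240),2)
d=cv2.resize(b[175:320,150:320],None,fx=4,fy=4,interpolation=3); cv2.imwrite('pics/fin.png',d)
E
python3 st.py
```

```text
top [487.2   0.6] [12.9 12.3] 59.6
top [527.6  54.7] [13.5 12.5] 58.3
top [541.  -39.7] [12.8 12.6] 58.9
top [581.4  14.4] [13.3 12.9] 61.4
61.45 p [315.9 562.8 207.1] bot 135.6 yaw -1.24 F [ 0.17  0.2  -0.62] M [-0.019 -0.062 -0.057] w 0.0877 q6 0.19 tau6 [0.618 0.006]
```

View pics/fin.png

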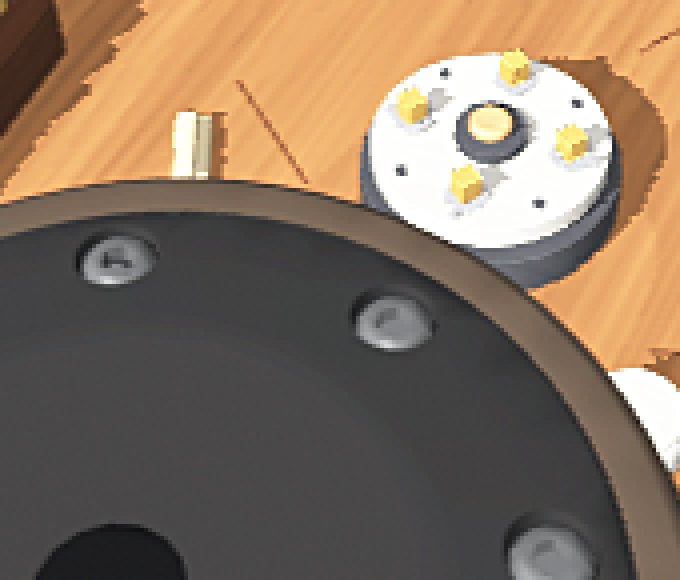

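The final view shows all four heads turned alike, with the arm hiding the key from this side. I'll check the key numerically in the top view against the start picture, then hand in.

```bash
python3 - <<'E'
from h import *
im=grab_frame('top'); old=cv2.imread('pics/top0.png'); S=8
for n,i in(('old',old),('new',im)):
    c=cv2.resize(i[170:210,125:175],None,fx=S,fy=S,interpolation=3); h=cv2.cvtColor(c,cv2.COLOR_BGR2HSV)
    for nm,m in(('steel',(h[...,1]<90)&(h[...,2]>70)),('dark',(h[...,2]<95)&(h[...,1]>110))):
        q=max(cv2.findContours(m[:,:250].astype(np.uint8),0,1)[0],key=cv2.contourArea); print(n,nm,np.round(cv2.minAreaRect(q),1) if 0 else cv2.boundingRect(q),cv2.contourArea(q))
d=np.abs(im.astype(int)-old).max(2)[150:250,100:185]; print('changed px near keys',(d>60).sum())
E
```

```text
old steel (120, 96, 96, 104) 5669.5
old dark (56, 80, 112, 112) 5406.5
new steel (112, 96, 112, 96) 5350.0
new dark (56, 80, 112, 112) 5079.5
changed px near keys 1
```

The top view matches the start: the key stands upright in its stand.

```bash
python3 -c "
from station import *
print(job_done())"
```

```text
the job is handed in; nothing more can be done
None
```

The job is handed in: all four screws were tightened in two cross-order passes, about 26° each by camera in the first, then to the bite plus an estimated 7–8° each from the torque readings; the key stands back upright in its stand, released, with the clock at about 61 s.

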